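# Load the food warmer and start it

## Robot

A 6-joint arm with a two-finger parallel gripper is mounted at the origin on a cart in front of the work surface, level with it; the furniture and walls round the work are solid. World frame = base frame: x ahead of the robot, y to its left, z up, the work surface at z = 0. Lengths are in m, angles in rad, forces in N, time in s.
With the tool pointing down it reaches from about 0.3 to 0.875 m from the base axis. Payload 6.4 kg.
Tool frame: the origin (TCP) lies between the finger pads; the fingertips stand ctrl.tip_reach ahead of it and the grasp point (between the pads) lies 11 mm behind it (ctrl.tip_reach is the distance from the TCP to the fingertips, in m); z points along the fingers, x is the direction in which the jaws open and shut, and the axes are right-handed (so a half turn about z gives the same grasp; the last joint's range is limited). The gripper opens to 85 mm and grips with 20 to 120 N. Pads are 22 mm wide; open, the fingers measure 114 mm over their backs; the gripper's body (76 mm by 85 mm) begins 54 mm behind the grasp point. The pads swing forward as they close: fully open they stand 13 mm farther back than shut.
Start: joints at [-1.523, 0.181, 1.607, -0, 1.354, -0.206], TCP at [0.144, -0.557, 0.239] pointing down, gripper open.
Joint ranges: [-2.99, 2.99], [-0.89, 2.07], [0.3, 2.58], [-1.14, 4.28], [0, 2.63], [-3.12, 3.12]. Speed limits (rad/s): [2.57, 2.57, 3.01, 3.14, 3.14, 3.14].

## Interface

Orientations are given as a unit quaternion [w, x, y, z].
In Python, from bench import telemetry, viewer, ticket, nets, ctrl gives the robot as it stands.
- The arm moves only by the tool step_arm, never from a script. Its argument "plan" is a list of rows, each a list of 2 entries, a list of its own where there are three numbers: the shift along the tool's x, y, z in m, then the turn, a rotation vector about the tool's x, y, z in degrees. A call has 1 to 5 rows; each row is the pose to reach, as a shift and turn from the pose commanded when the call began, along the tool's axes at that moment; what a row does not reach only later rows make up. A row lasts 1/10 s, in which the tool goes at most 50 mm and 8.59 degrees, less where a joint would pass 70% of its speed; a pose out of reach is approached as far as the arm can. A call with a gripper value outside its range is refused whole. "fingers" is the opening in per cent of the stroke, from 0 (shut) to 100 (fully open), set as the call begins (left out, the last holds). The fingers move at their own pace and stop on an object; the grip force is fixed at half the most. Time passes only in rows, so rows that repeat a pose let the fingers close. It gives the time, the measured TCP pose, the force and the opening at its end, in the units of the state.
- telemetry.get_obs(): the state, without advancing time (a new reading comes with each control period).
- viewer.camera(name): name is "side" or "top" or "wrist"; returns the picture (480x640x3 uint8, red, green, blue); there is no depth.
- viewer.get_calibration(name): a dict with "K" (3x3 intrinsics, pixels), "origin" and "orientation" of the camera in the world. Camera axes: x right, y up, looking along -z (the intrinsics and any distortion apply to the point x, -y, -z); pixel columns grow to the right and rows downward; lengths in m; the calibration is good to about 2 mm. A picture is of the moment at which its call begins: read the wrist's pose just before it. get_calibration takes no time and is no camera call; for the wrist camera it gives the pose at the moment of the call.
- ticket.hand_in(): hands the job in, once; it reports no verdict.
Trained networks look in the newest picture that a camera, given by its name, has taken for a name from the list of things; names that differ only in an ending like _2 or _b are one class to them, and where a whole thing is asked for, a point or a joint stands for the part that bears it (a point fixed in the world has none). Each returns a list of dicts, best first, with "score" (0 to 1); they miss things now and then, are a little off and sometimes report something else, mostly with a low value. They report only what shows in the picture. A call takes as long as a camera call.
- nets.boxes_of(thing, camera): "extent" ([left, top, right, bottom] in pixels, round what is visible of it).
The state is a dict: "time_s": time; "q": joint angles; "dq": joint speeds; "joint_efforts": joint torques, N m; "eef_pos": TCP position; "eef_rot": TCP orientation; "wrist_force": force on the tool from outside, world axes, zero at the start; "torque": the same for the moment, N m; "opening": opening from 0.0 (shut) to 1.0 (fully open).
Only numpy, scipy, OpenCV 4.12 (cv2) and the standard library are available. Lean on these libraries where they do the work, as an engineer would, in place of code of your own. Each camera call takes 0.05 s, during which the arm holds its last target.

## Task

Fit all the white food tins (there are four or five; one may already stand in the well, but in the way) into the well of the food warmer at once, each standing flat on the well's floor and none on top of another; keep them level so that nothing spills. Only when they are all in, flip the toggle from off to on, and after that press the start button fully down and let it spring back. Do not disturb the mill, the lemon or the garlic.

Things in the scene. Friction and masses are not known exactly. Their poses are not given: they have to be found in the camera images.
- tin_square: the large square tin: white food tin, steel lid, 120 x 120 mm at the lid, 50 mm high plus handle; sides taper, foot 6 mm smaller all round. On the lid a black bar handle, 50 mm long along the tin's x, 12 mm thick, 62 to 84 mm above the foot, on two posts. Origin: centre of underside; x along the longer side, z up. About 0.6 kg, +-30 %. Starts on the glass hob, 6 mm above the worktop.
- tin_long: the long narrow tin: white food tin, steel lid, 180 x 60 mm at the lid, 50 mm high plus handle; sides taper, foot 6 mm smaller all round. On the lid a black bar handle, 50 mm long along the tin's x, 12 mm thick, 62 to 84 mm above the foot, on two posts. Origin: centre of underside; x along the longer side, z up. About 0.5 kg, +-30 %. Starts right of the warmer.
- tin_mid_a: a middle-sized oblong tin: white food tin, steel lid, 120 x 60 mm at the lid, 50 mm high plus handle; sides taper, foot 6 mm smaller all round. On the lid a black bar handle, 50 mm long along the tin's x, 12 mm thick, 62 to 84 mm above the foot, on two posts. Origin: centre of underside; x along the longer side, z up. About 0.36 kg, +-30 %. Starts in the well. May be absent.
- tin_mid_b: second middle-sized oblong tin: white food tin, steel lid, 120 x 60 mm at the lid, 50 mm high plus handle; sides taper, foot 6 mm smaller all round. On the lid a black bar handle, 50 mm long along the tin's x, 12 mm thick, 62 to 84 mm above the foot, on two posts. Origin: centre of underside; x along the longer side, z up. About 0.36 kg, +-30 %. May be absent.
- tin_small: the small square tin: white food tin, steel lid, 60 x 60 mm at the lid, 50 mm high plus handle; sides taper, foot 6 mm smaller all round. On the lid a black bar handle, 50 mm long along the tin's x, 12 mm thick, 62 to 84 mm above the foot, on two posts. Origin: centre of underside; x along the longer side, z up. About 0.22 kg, +-30 %. May be absent.
- well_floor (a point): centre of the inner floor of the food warmer's open well: 195 mm along this point's x, 260 mm along its y, straight walls rising 42 mm above the floor. The floor is 30 mm above the worktop. Axes: x away from the robot, y to the left, z up
- warmer: the food warmer, a fixed steel counter-top box, maybe a little turned; origin on the worktop below the middle of its well, axes as point well_floor. Walls 13 mm thick, top 72 mm above the worktop. Along the +y side of the well lies a 72 mm wide control deck, level with the wall tops, with the toggle switch (far half) and the start button (near half)
- switch (a joint): the warmer's on/off toggle, a steel lever with a black tip. 0 = off (leaning towards the robot), 1.0 rad = on (leaning away). It turns about an axis parallel to the well's y and snaps over: pushed past upright (0.5) it falls by itself to the other stop. Pushing the tip along the well's +x with less than 1 N moves it.
- switch_tip (a point): end of the toggle's lever (centre of the 16 mm thick rounded tip, 42 mm from the pivot). In the well's frame the pivot is at x = +45 mm, y = +167 mm, 53 mm above the well floor; at off this tip is 20 mm nearer the robot than the pivot and 37 mm above it
- start (a joint): the warmer's spring push button (round, white, 32 mm across, in a steel ring, on the near half of the deck). 0 = up, 0.006 m = fully down; takes about 5 N, springs back when let go
- start_top (a point): centre of the button's top face, which faces up, 22 mm above the deck; it moves down with the button
- mill_1: brown wooden pepper mill, 58 mm across, 150 mm tall, a bystander; origin at its underside
- lemon_1: lemon, 78 x 55 mm, a bystander; origin at its underside
- garlic_2: garlic bulb, 53 mm, a bystander; origin at its underside

How it is judged:
By the outcome, as a careful person would: the job done as asked, in the order asked, and still so for the second after the job is handed in, with the robot touching nothing.
Of tin_mid_a, tin_mid_b, tin_small only 2 to 3 are there at a start; the rules pass over those that are not, and their reading is None.
At some moment in a run one of tin_square, tin_long may be knocked a few centimetres aside while the robot is not near it.
It also fails if it takes over 210 s, if anything falls off the work surface, if the arm or the gripper's body presses on something with over 40 N, if the wrist force passes 120 N, or if a joint passes its speed limit or range.

## Working session

There is one attempt and no reset: what is moved stays moved. The work goes in short steps, Python scripts to look and compute and a tool call to move; the robot and the scene stay as the last step left them, time stands still between calls to the robot, and variables do not carry over. Pictures are saved under pics/ and viewed, and the job is handed in when it is done.

Besides the shell and the picture viewer there is one more tool, called after "Request:" as name(argument=value, ...) on one line, values as JSON. step_arm: Moves the arm, as the interface text tells. Its arguments: {"type":"object","properties":{"plan":{"type":"array"},"fingers":{"type":"number"}},"required":["plan"]}

```bash
ls; mkdir -p pics
cat > h.py <<'E'
from bench import telemetry, viewer, ticket, nets, ctrl
import numpy as np, cv2
from scipy.spatial.transform import Rotation as R
def shot(cam,name):
    im=viewer.camera(cam); cv2.imwrite(f'pics/{name}.png',cv2.cvtColor(im,cv2.COLOR_RGB2BGR)); return im
def cal(cam):
    c=viewer.get_calibration(cam); q=c['orientation']
    return np.array(c['K']),np.array(c['origin']),R.from_quat([q[1],q[2],q[3],q[0]]).as_matrix(),c
def proj(P,cam,C=None):
    K,o,M,_=C or cal(cam); p=(np.atleast_2d(P)-o)@M; p=p*[1,-1,-1]; u=p@K.T; return u[:,:2]/u[:,2:]
def back(uv,z,cam,C=None):
    K,o,M,_=C or cal(cam); uv=np.atleast_2d(uv); d=np.c_[uv,np.ones(len(uv))]@np.linalg.inv(K).T*[1,-1,-1]@M.T
    return o+d*((z-o[2])/d[:,2])[:,None]
E
python3 - <<'E'
from h import *
print(telemetry.get_obs()); print(ctrl.tip_reach)
for c in ['side','top','wrist']:
    shot(c,c+'0'); print(c,viewer.get_calibration(c))
E
```

```text
pics
{'time_s': 0.0, 'q': array([-1.52329287e+00,  1.81560067e-01,  1.60799783e+00,  1.54442947e-05,
        1.35379138e+00, -2.06327122e-01]), 'dq': array([ 0.00073223,  0.00084111,  0.00077948,  0.00013783, -0.00142429,
       -0.00012724]), 'joint_efforts': array([-2.60633287e-04, -4.44863999e+01, -3.51336157e+01, -2.24174860e-04,
        9.08530637e-03,  3.73162425e-05]), 'eef_pos': array([ 0.14437103, -0.55603143,  0.23837836]), 'eef_rot': array([-6.73260586e-04,  7.90920172e-01, -6.11918713e-01, -5.64096446e-04]), 'wrist_force': array([0.6527246 , 0.89478823, 0.55702712]), 'torque': array([ 0.02286218,  0.03036781, -0.0139445 ]), 'opening': 1.0020040793653953}
0.008
side {'K': array([[617.76705124,   0.        , 317.96991284],
       [  0.        , 617.76705124, 235.31264804],
       [  0.        ,   0.        ,   1.        ]]), 'origin': array([ 0.08173025, -1.52063389,  0.67798991]), 'orientation': array([ 0.80690738,  0.5664712 , -0.08568111, -0.14376928])}
top {'K': array([[567.72065871,   0.        , 314.8715648 ],
       [  0.        , 567.72065871, 237.32997435],
       [  0.        ,   0.        ,   1.        ]]), 'origin': array([ 0.41361678, -0.05382722,  1.36894794]), 'orientation': array([-0.70507874, -0.04036707,  0.04896065,  0.70628417])}
wrist {'K': array([[413.40643085,   0.        , 320.09773932],
       [  0.        , 413.40643085, 233.06709716],
       [  0.        ,   0.        ,   1.        ]]), 'origin': array([ 0.21618937, -0.53787843,  0.37342685]), 'orientation': array([ 0.78257494, -0.11578448,  0.09023695, -0.60500224])}
```

View pics/top0.png

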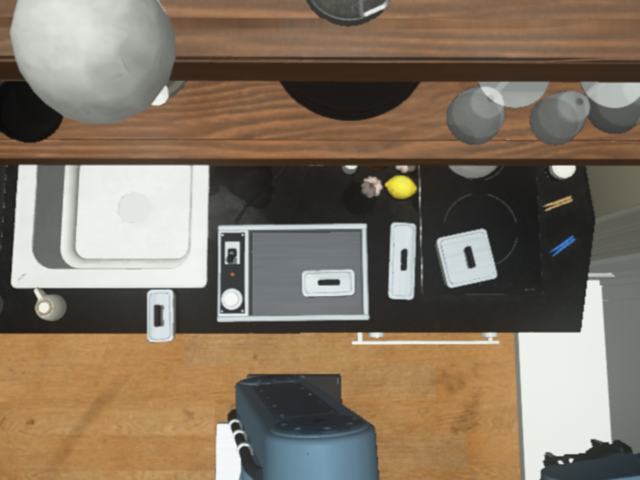

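View pics/side0.png

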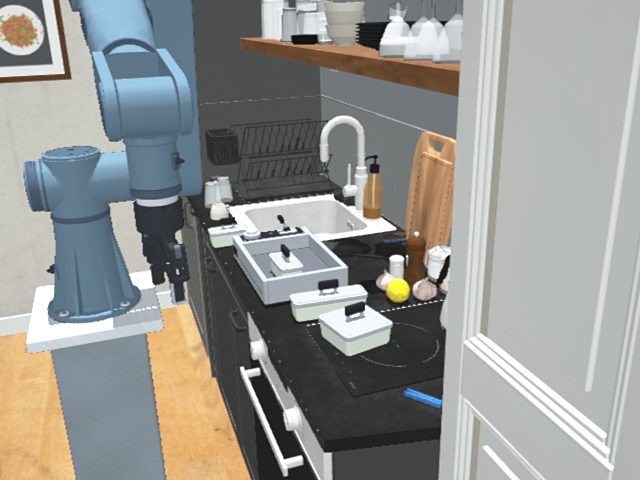

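View pics/wrist0.png

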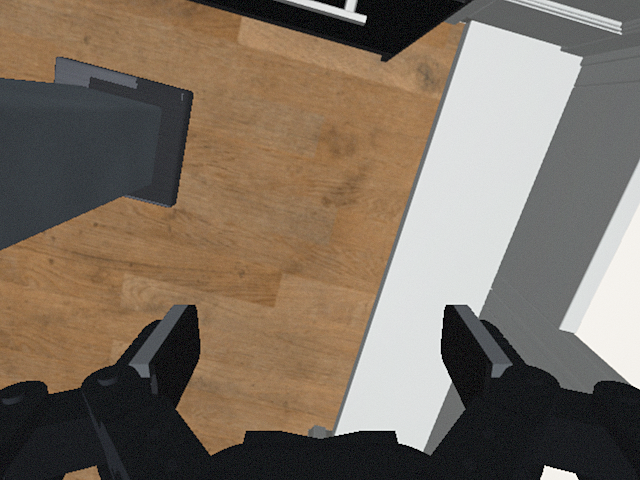

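The top view shows the warmer at about (293,272). tin_mid_a is in the well at (329,283), tin_long at (402,261), tin_square at (467,258), and another mid tin on the left at (160,315). Next I'll check for a small tin and measure poses.

Run:
```python
from h import *
for c in ['top','side']:
    viewer.camera(c)
    for t in ['tin_small','tin_mid_a','tin_square','tin_long','warmer','switch','start','mill_1','lemon_1','garlic_2']:
        print(c,t,[(np.round(d['extent']).astype(int).tolist(),round(d['score'],2)) for d in nets.boxes_of(t,c)][:4])
im=cv2.imread('pics/top0.png')
a=cv2.resize(im[215:345,130:330],None,fx=4,fy=4,interpolation=cv2.INTER_CUBIC);cv2.imwrite('pics/topA.png',a)
a=cv2.resize(im[175:325,320:520],None,fx=4,fy=4,interpolation=cv2.INTER_CUBIC);cv2.imwrite('pics/topB.png',a)
im=cv2.imread('pics/side0.png')
a=cv2.resize(im[170:370,190:450],None,fx=3,fy=3,interpolation=cv2.INTER_CUBIC);cv2.imwrite('pics/sideA.png',a)
```

```text
top tin_small []
top tin_mid_a [([147, 288, 177, 346], 0.79), ([301, 272, 355, 301], 0.71)]
top tin_square [([304, 270, 355, 297], 0.23)]
top tin_long [([386, 224, 416, 302], 0.86)]
top warmer [([219, 165, 368, 321], 0.94)]
top switch [([223, 252, 233, 265], 0.49)]
top start [([225, 288, 236, 308], 0.5)]
top mill_1 []
top lemon_1 [([390, 176, 418, 195], 0.76), ([301, 269, 357, 298], 0.4)]
top garlic_2 [([434, 228, 497, 287], 0.74), ([362, 175, 381, 198], 0.63), ([224, 289, 238, 310], 0.51), ([148, 290, 173, 346], 0.36)]
side tin_small []
side tin_mid_a [([270, 246, 303, 277], 0.82), ([210, 218, 246, 246], 0.58), ([375, 269, 393, 292], 0.25)]
side tin_square [([316, 303, 392, 355], 0.96)]
side tin_long [([288, 278, 369, 322], 0.63), ([233, 216, 407, 304], 0.41)]
side warmer [([235, 213, 349, 304], 0.75), ([207, 218, 250, 247], 0.68), ([287, 278, 368, 324], 0.27)]
side switch []
side start [([247, 228, 257, 233], 0.63)]
side mill_1 [([401, 231, 424, 290], 0.59)]
side lemon_1 [([383, 279, 410, 300], 0.95)]
side garlic_2 [([376, 269, 392, 290], 0.55), ([318, 301, 395, 355], 0.2)]
```

View pics/topA.png

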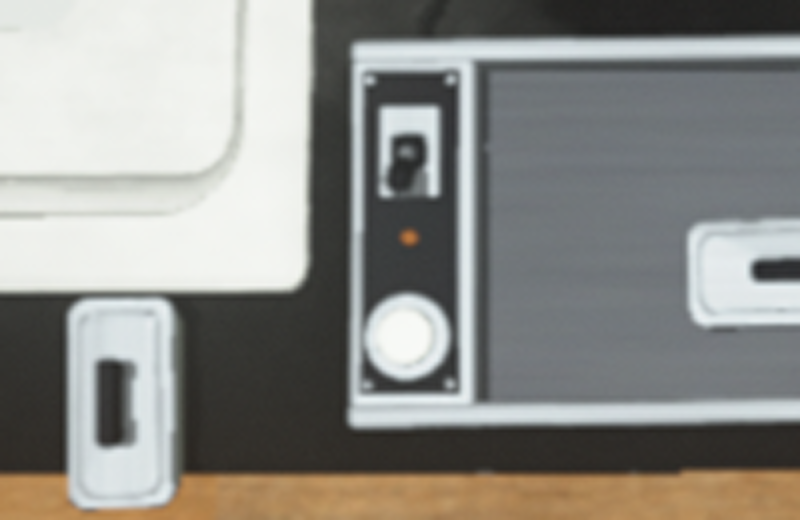

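View pics/topB.png

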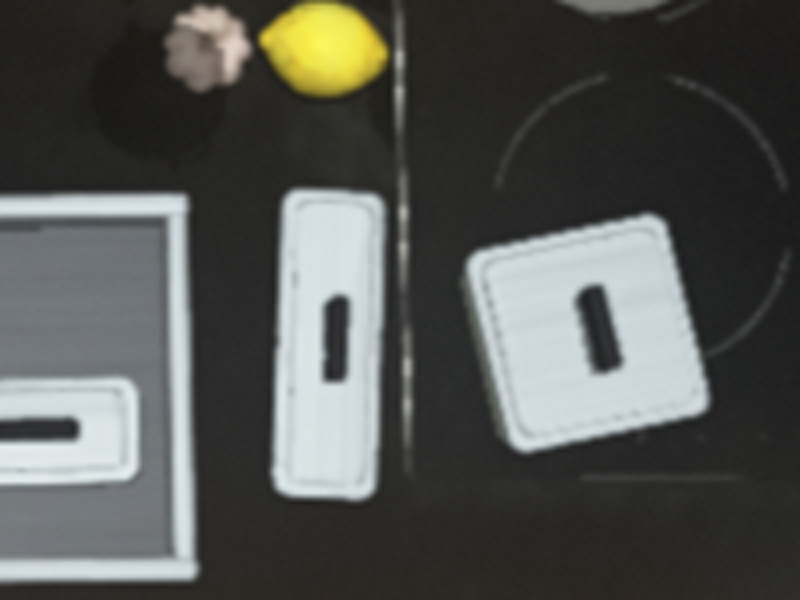

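View pics/sideA.png

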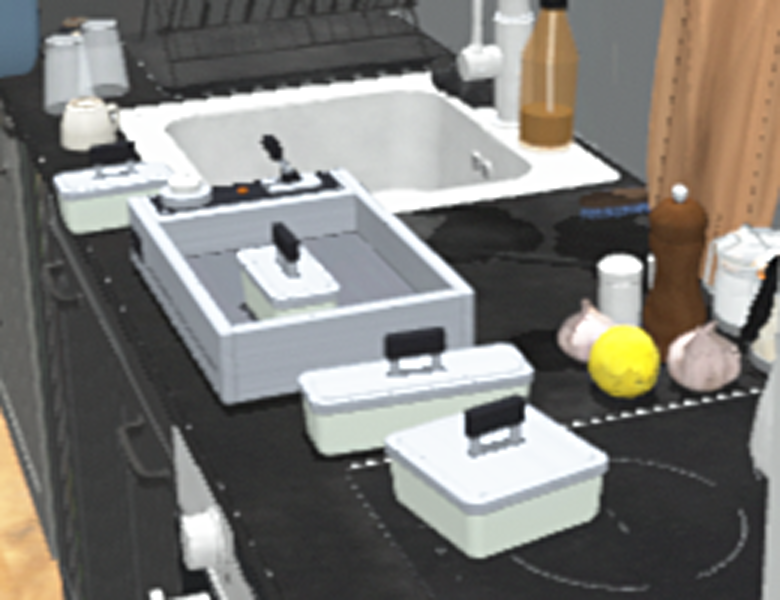

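Run:
```python
from h import *
C=cal('top')
w=back([[217.75,225.5],[217.25,322],[369.5,319.5],[367,224]],.072,'top',C); print('outer corners\n',w.round(4))
# inner right edge & left
inn=back([[130+488/4,215+66/4],[130+488/4,215+404/4],[320+176/4,175+560/4],[320+167/4,175+214/4]],.072,'top',C); print('inner top\n',inn.round(4))
print('btn',back([[130+401/4,215+335/4]],.094,'top',C).round(4),'tip',back([[130+407/4,215+150/4]],.12,'top',C))
im=cv2.imread('pics/top0.png'); g=im.min(2)
for n,roi,z in [('square',(430,220,505,295),.056),('long',(380,215,420,305),.05),('mid_b',(143,285,180,345),.05),('mid_a',(298,266,358,300),.08)]:
    x0,y0,x1,y1=roi; m=(g[y0:y1,x0:x1]>170).astype(np.uint8)
    m=cv2.morphologyEx(m,cv2.MORPH_OPEN,np.ones((3,3)))
    k,l,s,_=cv2.connectedComponentsWithStats(m); i=1+np.argmax(s[1:,4])
    pts=np.argwhere(l==i)[:,::-1]+[x0,y0]
    P=back(pts,z,'top',C)[:,:2]
    r=cv2.minAreaRect((P*1000).astype(np.float32)); print(n,r)
```

```text
outer corners
 [[ 0.6061  0.1539  0.072 ]
 [ 0.3861  0.1509  0.072 ]
 [ 0.3908 -0.1931  0.072 ]
 [ 0.6094 -0.1905  0.072 ]]
inner top
 [[ 0.5921  0.0749  0.072 ]
 [ 0.3993  0.0727  0.072 ]
 [ 0.4009 -0.1807  0.072 ]
 [ 0.5989 -0.1782  0.072 ]]
btn [[0.4378 0.1194 0.094 ]] tip [[0.53877424 0.11426107 0.12      ]]
square ((532.3248291015625, -422.60430908203125), (117.2414321899414, 117.48199462890625), 12.027395248413086)
long ((526.9506225585938, -272.2993469238281), (57.55609893798828, 177.0470428466797), 86.75233459472656)
mid_b ((401.2056884765625, 286.9892578125), (117.15486907958984, 57.41794967651367), 1.670749545097351)
mid_a ((474.2641906738281, -99.24678039550781), (117.95564270019531, 56.56454849243164), 89.90609741210938)
```

```bash
cat >> h.py <<'E'
WC=np.array([.4985,-.0492]); WY=0.0125
def w2(x,y,yaw=WY):
    c,s=np.cos(yaw),np.sin(yaw); return WC+np.array([c*x-s*y,s*x+c*y])
def plan(x,y,z,yaw_deg=None,verbose=True):
    o=telemetry.get_obs(); q=o['eef_rot']; Rm=R.from_quat([q[1],q[2],q[3],q[0]]); M=Rm.as_matrix()
    cur=np.degrees(np.arctan2(M[1,0],M[0,0]))
    if yaw_deg is None: yaw_deg=cur
    a=np.radians(yaw_deg); T=np.array([[np.cos(a),np.sin(a),0],[np.sin(a),-np.cos(a),0],[0,0,-1]])
    sh=M.T@(np.array([x,y,z])-o['eef_pos']); rv=(Rm.inv()*R.from_matrix(T)).as_rotvec(degrees=True)
    print('t',round(o['time_s'],2),'pos',o['eef_pos'].round(4),'yaw',cur.round(2),'open',round(o['opening'],3),'F',o['wrist_force'].round(1),'q',o['q'].round(2))
    print('SHIFT',sh.round(4).tolist(),'TURN',rv.round(2).tolist(),'rows',max(np.linalg.norm(sh)/.05,np.linalg.norm(rv)/8.59).round(1))
E
python3 -c "
from h import *
plan(.474,-.099,.24,0)"
```

```text
t 1.25 pos [ 0.1444 -0.5566  0.2393] yaw -75.46 open 0.999 F [ 0.   1.1 -0.7] q [-1.52  0.18  1.61 -0.    1.35 -0.21]
SHIFT [-0.3602, -0.4339, -0.0007] TURN [-0.0, 0.0, -75.46] rows 11.3
```

Request:
step_arm(plan=[[[-0.03,-0.036,0],[0,0,-6.5]],[[-0.062,-0.075,0],[0,0,-13]],[[-0.094,-0.113,0],[0,0,-19.5]],[[-0.126,-0.152,0],[0,0,-26]],[[-0.158,-0.19,0],[0,0,-32.5]]], fingers=60)

```text
time_s: 1.75
eef_pos: [0.2893, -0.3546, 0.2395]
eef_rot: [0.0, 0.931, -0.364, 0.0]
wrist_force: [0.9, -0.7, -0.1]
opening: 0.599
```

```bash
python3 -c "
from h import *
plan(.474,-.099,.24,0)"
```

```text
t 1.75 pos [ 0.2893 -0.3546  0.2395] yaw -42.73 open 0.599 F [ 0.9 -0.7 -0.1] q [-1.15 -0.09  1.89  0.    1.34 -0.4 ]
SHIFT [-0.0377, -0.3131, -0.0006] TURN [0.02, -0.04, -42.73] rows 6.3
```

Request:
step_arm(plan=[[[-0.0055,-0.045,0],[0,0,-6.2]],[[-0.011,-0.09,0],[0,0,-12.4]],[[-0.016,-0.135,0],[0,0,-18.5]],[[-0.022,-0.18,0],[0,0,-24.6]],[[-0.027,-0.225,0],[0,0,-30.7]]])

```text
time_s: 2.25
eef_pos: [0.4229, -0.1714, 0.2397]
eef_rot: [0.0, 0.995, -0.105, 0.0]
wrist_force: [-0.1, -0.6, 1.3]
opening: 0.599
```

```bash
python3 -c "
from h import *
plan(.474,-.099,.24,0)"
```

```text
t 2.25 pos [ 0.4229 -0.1714  0.2397] yaw -12.01 open 0.599 F [-0.1 -0.6  1.3] q [-0.65 -0.09  1.89 -0.    1.34 -0.44]
SHIFT [0.0349, -0.0815, -0.0003] TURN [0.03, -0.05, -12.01] rows 1.8
```

Request:
step_arm(plan=[[[0.015,-0.035,0],[0,0,-6]],[[0.03,-0.07,0],[0,0,-11]],[[0.035,-0.0815,0],[0,0,-12]],[[0.035,-0.0815,0],[0,0,-12]]])

```text
time_s: 2.65
eef_pos: [0.474, -0.0997, 0.2392]
eef_rot: [-0.0, 1.0, -0.001, -0.0]
wrist_force: [-0.2, 0.6, -0.5]
opening: 0.6
```

```bash
python3 -c "
from h import *
plan(.474,-.099,.24,0)
shot('wrist','w1'); c=cal('wrist')
print(proj([[.474,-.099,.114],[.474,-.099,.08]],'wrist',c))
z=.072
co=[[-.0975,-.13],[-.0975,.13],[.0975,.13],[.0975,-.13]]
print(proj([[*w2(*p),z] for p in co],'wrist',c))
"
```

```text
t 2.65 pos [ 0.474  -0.0997  0.2392] yaw -0.12 open 0.6 F [-0.2  0.6 -0.5] q [-0.45 -0.03  1.83 -0.    1.34 -0.45]
SHIFT [-0.0, -0.0007, -0.0008] TURN [-0.0, 0.01, -0.12] rows 0.0
[[320.78883838 222.95202125]
 [320.7803341  210.52734155]]
[[232.6548247  306.5279334 ]
 [200.46095407 -70.3215006 ]
 [513.55715279 -76.3321944 ]
 [474.74750265 303.20158873]]
```

View pics/w1.png

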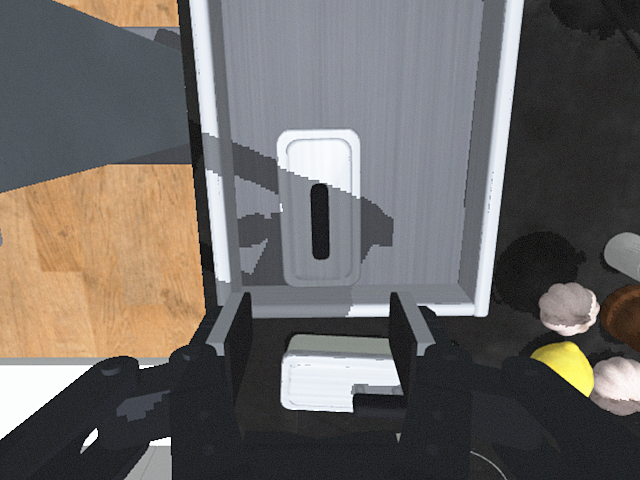

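```bash
python3 -c "
from h import *
c=cal('wrist'); im=cv2.imread('pics/w1.png')
for off,col,z in [(0,(0,0,255),.072),(.013,(0,255,0),.072),(0,(255,0,255),.03)]:
    co=[[-.0975-off,-.13-off],[-.0975-off,.13],[.0975+off,.13],[.0975+off,-.13-off]]
    p=proj([[*w2(*q),z] for q in co],'wrist',c)
    cv2.polylines(im,[(p*16).astype(np.int32)],True,col,1,shift=4)
cv2.imwrite('pics/w1o.png',im)
"
```

```text
(no output)
```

View pics/w1o.png

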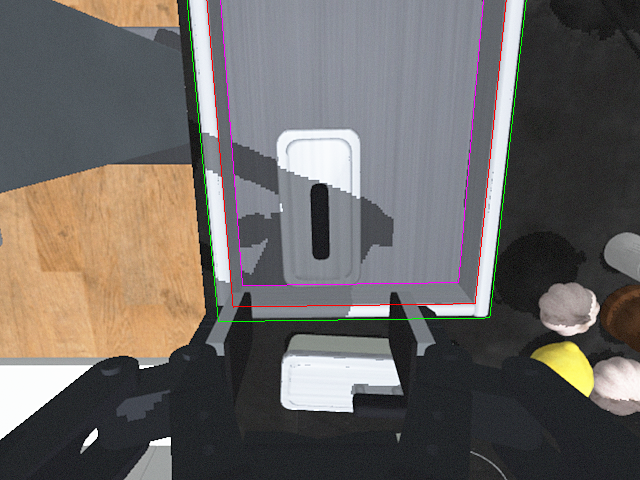

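The overlay matches within a pixel or two, and the mid_a handle is at (320,222), as predicted. Grasping it next.

Request:
step_arm(plan=[[[0,0,0.04],[0,0,0]],[[0,0,0.08],[0,0,0]],[[0,0,0.115],[0,0,0]],[[0,0,0.135],[0,0,0]],[[0,0,0.145],[0,0,0]]])

```text
time_s: 3.2
eef_pos: [0.4715, -0.1018, 0.0922]
eef_rot: [-0.001, 1.0, -0.004, -0.002]
wrist_force: [0.1, 0.1, 0.5]
opening: 0.599
```

Request:
step_arm(plan=[[[0,0,0],[0,0,0]],[[0,0,0],[0,0,0]],[[0,0,0],[0,0,0]],[[0,0,0],[0,0,0]],[[0,0,0],[0,0,0]]], fingers=0)

```text
time_s: 3.7
eef_pos: [0.4745, -0.1017, 0.0958]
eef_rot: [0.001, 1.0, -0.002, 0.001]
wrist_force: [-2.4, -2.8, 7.7]
opening: 0.126
```

```bash
python3 -c "
from h import *
x,y=w2(-.0625,0);print(x,y)
plan(x,y,.15,WY*57.3)"
```

```text
0.436004882748922 -0.04998122965510686
t 3.7 pos [ 0.4745 -0.1017  0.0958] yaw -0.25 open 0.126 F [-2.4 -2.8  7.7] q [-0.46  0.17  1.94 -0.    1.03 -0.45]
SHIFT [-0.0386, -0.0514, -0.0544] TURN [0.11, -0.13, -0.96] rows 1.7
```

Request:
step_arm(plan=[[[0,0,-0.008],[0,0,0]],[[0,0,-0.02],[0,0,0]],[[0,0,-0.03],[0,0,0]],[[0,0,-0.03],[0,0,0]],[[0,0,-0.03],[0,0,0]]])

```text
time_s: 4.2
eef_pos: [0.4737, -0.1009, 0.1247]
eef_rot: [0.0, 1.0, -0.002, 0.0]
wrist_force: [0.2, -0.4, -3.7]
opening: 0.124
```

```bash
python3 -c "
from h import *
x,y=w2(-.0625,0);print(x,y)
plan(x,y,.125,WY*57.3); plan(x,y,.125,WY*57.3)"
```

```text
0.436004882748922 -0.04998122965510686
t 4.2 pos [ 0.4737 -0.1009  0.1247] yaw -0.25 open 0.124 F [ 0.2 -0.4 -3.7] q [-0.46  0.12  1.93  0.    1.09 -0.45]
SHIFT [-0.038, -0.0507, -0.0004] TURN [0.02, -0.04, -0.97] rows 1.3
t 4.2 pos [ 0.4737 -0.1009  0.1247] yaw -0.25 open 0.124 F [ 0.2 -0.4 -3.7] q [-0.46  0.12  1.93  0.    1.09 -0.45]
SHIFT [-0.038, -0.0507, -0.0004] TURN [0.02, -0.04, -0.97] rows 1.3
```

Request:
step_arm(plan=[[[-0.009,-0.012,0],[0,0,-0.3]],[[-0.019,-0.025,0],[0,0,-0.7]],[[-0.029,-0.038,0],[0,0,-1]],[[-0.038,-0.0497,0],[0,0,-1]],[[-0.038,-0.0497,0],[0,0,-1]]])

```text
time_s: 4.7
eef_pos: [0.4337, -0.0487, 0.1237]
eef_rot: [-0.001, 1.0, 0.007, -0.001]
wrist_force: [-0.9, -0.1, -3.5]
opening: 0.131
```

```bash
python3 -c "
from h import *
x,y=w2(-.0625,0)
plan(x,y,.125,WY*57.3);shot('wrist','w2');c=cal('wrist')
im=cv2.imread('pics/w2.png')
for off,col,z in [(0,(0,0,255),.072),(.013,(0,255,0),.072),(0,(255,0,255),.03)]:
    co=[[-.0975-off,-.13-off],[-.0975-off,.13],[.0975+off,.13],[.0975+off,-.13-off]]
    p=proj([[*w2(*q),z] for q in co],'wrist',c)
    cv2.polylines(im,[(p*16).astype(np.int32)],True,col,1,shift=4)
cv2.imwrite('pics/w2o.png',im)
"
```

```text
t 4.7 pos [ 0.4337 -0.0487  0.1237] yaw 0.84 open 0.131 F [-0.9 -0.1 -3.5] q [-0.39  0.02  2.04  0.    1.08 -0.4 ]
SHIFT [0.0023, 0.0013, -0.0013] TURN [-0.06, 0.11, 0.13] rows 0.1
```

View pics/w2o.png

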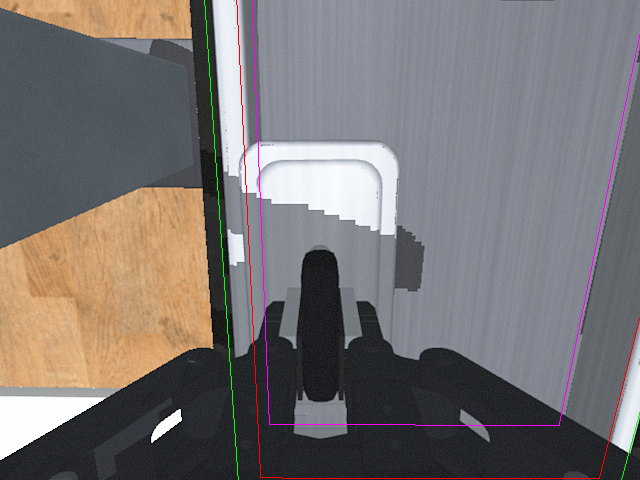

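Request:
step_arm(plan=[[[0.001,0,0.008],[0,0,0]],[[0.001,0,0.016],[0,0,0]],[[0.001,0,0.022],[0,0,0]],[[0.001,0,0.026],[0,0,0]],[[0.001,0,0.028],[0,0,0]]])

```text
time_s: 5.25
eef_pos: [0.4364, -0.0509, 0.0959]
eef_rot: [-0.0, 1.0, 0.006, -0.001]
wrist_force: [-7.1, 2.8, 17.5]
opening: 0.13
```

Request:
step_arm(plan=[[[0,0,0],[0,0,0]],[[0,0,0],[0,0,0]]])

```text
time_s: 5.45
eef_pos: [0.437, -0.0512, 0.0963]
eef_rot: [0.0, 1.0, 0.006, 0.0]
wrist_force: [0.0, 0.2, -3.7]
opening: 0.13
```

Request:
step_arm(plan=[[[0,0,0.001],[0,0,0]],[[0,0,0.001],[0,0,0]]])

```text
time_s: 5.65
eef_pos: [0.4371, -0.0511, 0.0959]
eef_rot: [0.0, 1.0, 0.007, 0.0]
wrist_force: [-2.3, 0.5, 3.2]
opening: 0.128
```

Request:
step_arm(plan=[[[0,0,0],[0,0,0]],[[0,0,0],[0,0,0]],[[0,0,0],[0,0,0]],[[0,0,0],[0,0,0]]], fingers=45)

```text
time_s: 6.05
eef_pos: [0.4369, -0.0511, 0.0954]
eef_rot: [0.0, 1.0, 0.006, 0.0]
wrist_force: [0.4, -0.2, 0.5]
opening: 0.454
```

Request:
step_arm(plan=[[[0,0,-0.02],[0,0,0]],[[0,0,-0.05],[0,0,0]],[[0,0,-0.09],[0,0,0]],[[0,0,-0.13],[0,0,0]],[[0,0,-0.16],[0,0,0]]])

```text
time_s: 6.55
eef_pos: [0.4373, -0.0512, 0.258]
eef_rot: [0.0, 1.0, 0.006, 0.001]
wrist_force: [0.8, -0.3, -0.7]
opening: 0.453
```

```bash
cat >> h.py <<'E'
def overlay(name,cam='wrist',rects=()):
    shot(cam,name); c=cal(cam); im=cv2.imread(f'pics/{name}.png')
    L=[(w2(*q)[0],w2(*q)[1],.072) for q in [[-.0975,-.13],[-.0975,.13],[.0975,.13],[.0975,-.13]]]
    p=proj(L,cam,c); cv2.polylines(im,[(p*16).astype(np.int32)],True,(0,0,255),1,shift=4)
    for (cx,cy,lx,ly,z) in rects: # well frame lid
        p=proj([[*w2(cx+a*lx/2,cy+b*ly/2),z] for a,b in [(-1,-1),(-1,1),(1,1),(1,-1)]],cam,c)
        cv2.polylines(im,[(p*16).astype(np.int32)],True,(255,0,255),1,shift=4)
    cv2.imwrite(f'pics/{name}o.png',im); return c
E
python3 -c "
from h import *
overlay('w3',rects=[(-.0625,0,.06,.12,.08)])
plan(.401,.287,.25,-90)"
```

```text
t 6.6 pos [ 0.4395 -0.052   0.2627] yaw 0.76 open 0.447 F [ 2.5 -0.6  3.9] q [-0.39 -0.16  1.9   0.    1.39 -0.4 ]
SHIFT [-0.0342, -0.3395, 0.0111] TURN [-0.24, -0.58, 90.75] rows 10.6
```

View pics/w3o.png

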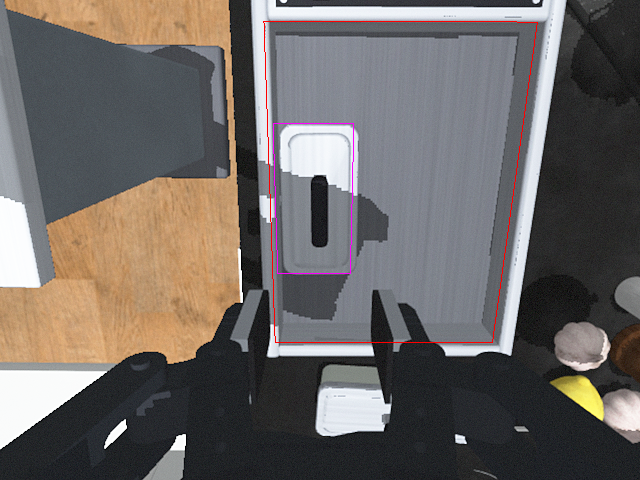

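```bash
python3 -c "
from h import *
plan(.401,.287,.25,91.7)"
```

```text
t 6.6 pos [ 0.4395 -0.052   0.2627] yaw 0.76 open 0.447 F [ 2.5 -0.6  3.9] q [-0.39 -0.16  1.9   0.    1.39 -0.4 ]
SHIFT [-0.0342, -0.3395, 0.0111] TURN [0.58, -0.23, -90.94] rows 10.6
```

Request:
step_arm(plan=[[[-0.003,-0.03,0.001],[0,0,-8]],[[-0.006,-0.062,0.002],[0,0,-16]],[[-0.009,-0.094,0.003],[0,0,-24.3]],[[-0.012,-0.125,0.004],[0,0,-32.5]],[[-0.016,-0.157,0.005],[0,0,-41]]], fingers=55)

```text
time_s: 7.1
eef_pos: [0.4185, 0.1069, 0.2501]
eef_rot: [0.0, 0.933, 0.359, 0.0]
wrist_force: [-0.0, 0.3, -0.1]
opening: 0.551
```

```bash
python3 -c "
from h import *
plan(.401,.287,.25,91.7)"
```

```text
t 7.1 pos [0.4185 0.1069 0.2501] yaw 42.06 open 0.551 F [-0.   0.3 -0.1] q [-0.03 -0.17  1.93  0.    1.37 -0.76]
SHIFT [0.1076, -0.1454, 0.0001] TURN [0.02, -0.01, -49.64] rows 5.8
```

Request:
step_arm(plan=[[[0.018,-0.024,0],[0,0,-8.3]],[[0.036,-0.049,0],[0,0,-16.6]],[[0.054,-0.074,0],[0,0,-25]],[[0.074,-0.1,0],[0,0,-33.4]],[[0.092,-0.125,0],[0,0,-41.6]]])

```text
time_s: 7.6
eef_pos: [0.4039, 0.2617, 0.2501]
eef_rot: [0.0, 0.745, 0.667, 0.0]
wrist_force: [0.4, -0.2, -0.1]
opening: 0.548
```

```bash
python3 -c "
from h import *
plan(.401,.287,.25,91.7)"
```

```text
t 7.6 pos [0.4039 0.2617 0.2501] yaw 83.69 open 0.548 F [ 0.4 -0.2 -0.1] q [ 0.33 -0.04  1.82  0.    1.36 -1.13]
SHIFT [0.0248, -0.0056, 0.0001] TURN [0.01, -0.01, -8.01] rows 0.9
```

Request:
step_arm(plan=[[[0.012,-0.003,0],[0,0,-4]],[[0.025,-0.0056,0],[0,0,-8]],[[0.025,-0.0056,0],[0,0,-8]],[[0.025,-0.0056,0],[0,0,-8]]])

```text
time_s: 8.0
eef_pos: [0.4013, 0.2856, 0.2499]
eef_rot: [0.0, 0.699, 0.715, -0.0]
wrist_force: [-1.2, 0.1, -0.2]
opening: 0.548
```

```bash
python3 -c "
from h import *
plan(.401,.287,.095,91.7)
shot('wrist','w4');c=cal('wrist')
print(proj([[.4012,.287,.084]],'wrist',c))"
```

```text
t 8.0 pos [0.4013 0.2856 0.2499] yaw 91.28 open 0.548 F [-1.2  0.1 -0.2] q [ 0.38 -0.02  1.8  -0.    1.36 -1.22]
SHIFT [0.0015, -0.0002, 0.1549] TURN [-0.03, 0.03, -0.42] rows 3.1
[[322.68840525 210.68811509]]
```

View pics/w4.png

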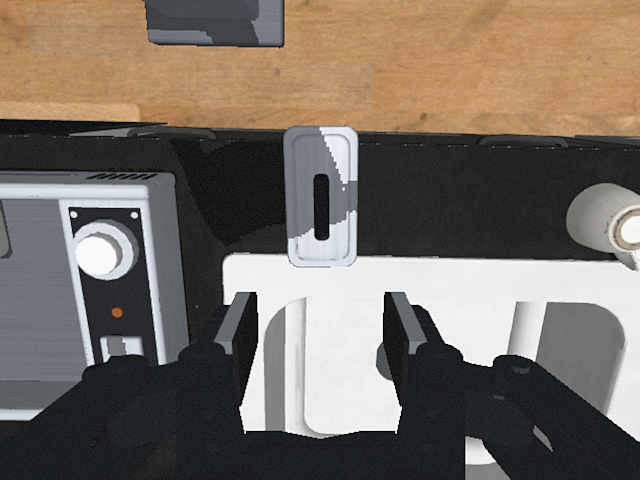

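Request:
step_arm(plan=[[[0.001,-0.001,0.04],[0,0,0]],[[0.001,-0.0015,0.08],[0,0,0]],[[0.001,-0.0015,0.12],[0,0,0]],[[0.001,-0.0015,0.15],[0,0,0]],[[0.001,-0.0015,0.17],[0,0,0]]])

```text
time_s: 8.55
eef_pos: [0.3989, 0.2853, 0.0779]
eef_rot: [-0.001, 0.7, 0.714, -0.001]
wrist_force: [-0.3, -0.4, 0.6]
opening: 0.549
```

```bash
python3 -c "
from h import *
plan(.3995,.287,.065,91.5)"
```

```text
t 8.55 pos [0.3989 0.2853 0.0779] yaw 91.19 open 0.549 F [-0.3 -0.4  0.6] q [ 0.38  0.21  1.94 -0.    1.   -1.21]
SHIFT [0.0017, 0.0007, 0.0129] TURN [-0.17, 0.07, -0.31] rows 0.3
```

Request:
step_arm(plan=[[[0.001,0.0005,0.006],[0,0,0]],[[0.001,0.0005,0.011],[0,0,0]],[[0.001,0.0005,0.011],[0,0,0]]])

```text
time_s: 8.85
eef_pos: [0.4011, 0.2876, 0.0698]
eef_rot: [0.0, 0.699, 0.715, 0.0]
wrist_force: [-0.6, 0.8, -0.2]
opening: 0.551
```

Request:
step_arm(plan=[[[0,0,0],[0,0,0]],[[0,0,0],[0,0,0]],[[0,0,0],[0,0,0]],[[0,0,0],[0,0,0]],[[0,0,0],[0,0,0]]], fingers=0)

```text
time_s: 9.35
eef_pos: [0.4011, 0.288, 0.0702]
eef_rot: [0.0, 0.699, 0.715, 0.001]
wrist_force: [-1.1, -1.4, 7.0]
opening: 0.128
```

Request:
step_arm(plan=[[[0,0,-0.01],[0,0,0]],[[0,0,-0.03],[0,0,0]],[[0,0,-0.055],[0,0,0]],[[0,0,-0.085],[0,0,0]],[[0,0,-0.115],[0,0,0]]])

```text
time_s: 9.85
eef_pos: [0.3994, 0.2875, 0.1849]
eef_rot: [-0.001, 0.699, 0.715, -0.001]
wrist_force: [1.3, -0.1, -4.8]
opening: 0.125
```

```bash
python3 -c "
from h import *
x,y=w2(0,.095); print(x,y)
plan(x,y,.22,90.7)"
```

```text
0.49731253092423755 0.04579257822163849
t 9.85 pos [0.3994 0.2875 0.1849] yaw 91.34 open 0.125 F [ 1.3 -0.1 -4.8] q [ 0.38  0.05  1.86  0.    1.23 -1.21]
SHIFT [-0.244, 0.0921, -0.0352] TURN [-0.12, 0.03, 0.64] rows 5.3
```

Request:
step_arm(plan=[[[0,0,-0.015],[0,0,0]],[[-0.01,0.004,-0.03],[0,0,0]],[[-0.03,0.012,-0.035],[0,0,0]],[[-0.055,0.021,-0.035],[0,0,0.3]],[[-0.085,0.032,-0.035],[0,0,0.5]]])

```text
time_s: 10.35
eef_pos: [0.4338, 0.2032, 0.2194]
eef_rot: [-0.0, 0.701, 0.713, -0.0]
wrist_force: [0.5, 0.0, -4.1]
opening: 0.121
```

```bash
python3 -c "
from h import *
x,y=w2(0,.095); print(x,y)
plan(x,y,.22,90.7)"
```

```text
0.49731253092423755 0.04579257822163849
t 10.35 pos [0.4338 0.2032 0.2194] yaw 90.93 open 0.121 F [ 0.5  0.  -4.1] q [ 0.19 -0.02  1.86  0.    1.3  -1.4 ]
SHIFT [-0.1585, 0.061, -0.0007] TURN [-0.04, -0.02, 0.23] rows 3.4
```

Request:
step_arm(plan=[[[-0.035,0.013,-0.001],[0,0,0]],[[-0.072,0.028,-0.001],[0,0,0.2]],[[-0.109,0.042,-0.001],[0,0,0.2]],[[-0.14,0.054,-0.001],[0,0,0.2]],[[-0.1585,0.061,-0.001],[0,0,0.2]]])

```text
time_s: 10.85
eef_pos: [0.4979, 0.0437, 0.2201]
eef_rot: [-0.0, 0.704, 0.71, -0.0]
wrist_force: [0.6, 0.1, -4.2]
opening: 0.128
```

Request:
step_arm(plan=[[[0,0,0],[0,0,0]],[[0,0,0],[0,0,0]],[[0,0,0],[0,0,0]]])

```text
time_s: 11.15
eef_pos: [0.497, 0.0469, 0.22]
eef_rot: [-0.001, 0.703, 0.711, -0.0]
wrist_force: [0.7, 0.8, -3.6]
opening: 0.13
```

```bash
python3 -c "
from h import *
x,y=w2(0,.095); print(x,y)
plan(x,y,.22,90.7)
overlay('w5',rects=[(0,.095,.12,.06,.2)])"
```

```text
0.49731253092423755 0.04579257822163849
t 11.15 pos [0.497  0.0469 0.22  ] yaw 90.68 open 0.13 F [ 0.7  0.8 -3.6] q [-0.14  0.03  1.81  0.    1.3  -1.73]
SHIFT [-0.0011, 0.0003, -0.0] TURN [-0.07, -0.04, -0.02] rows 0.0
```

View pics/w5o.png

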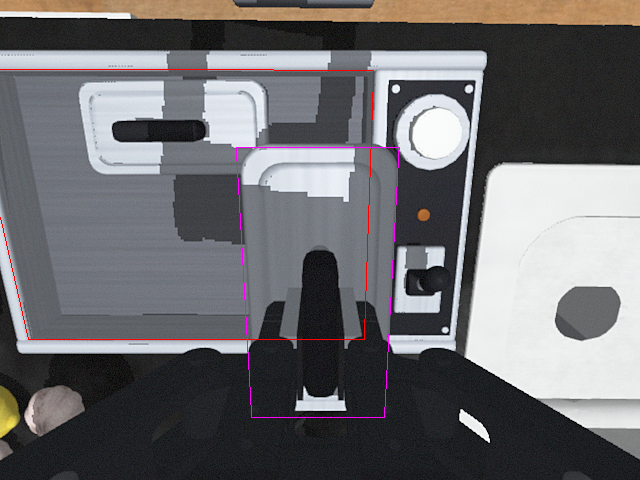

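```bash
cat >> h.py <<'E'
def towell(P):
    P=np.atleast_2d(P)[:,:2]-WC; c,s=np.cos(WY),np.sin(WY); return np.c_[c*P[:,0]+s*P[:,1],-s*P[:,0]+c*P[:,1]]
E
python3 -c "
from h import *
c=cal('wrist')
print('lid L,R,top,bot\n',(towell(back([[86,130],[268,125],[170,82],[180,174]],.08,'wrist',c))*1000).round(1))
print('wall top edge inner top, right', (towell(back([[170,69],[373,150],[150,338]],.072,'wrist',c))*1000).round(1))
print('handle',(towell(back([[159,131]],.114,'wrist',c))*1000).round(1))
im=cv2.imread('pics/w5.png');cv2.imwrite('pics/w5z.png',cv2.resize(im[50:200,60:400],None,fx=2.3,fy=2.3))
"
```

```text
lid L,R,top,bot
 [[-60.3 -55.2]
 [-63.5  62.5]
 [-89.5   2.1]
 [-31.9   2.8]]
wall top edge inner top, right [[-97.8   0.2]
 [-46.9 131.7]
 [ 96.5 -35.5]]
handle [[-61.4   4.8]]
```

View pics/w5z.png

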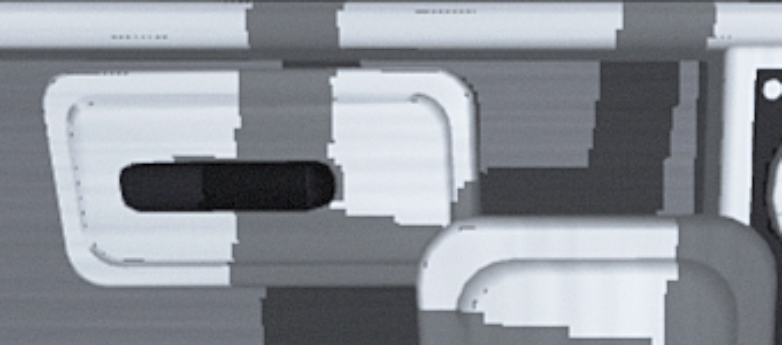

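```bash
python3 -c "
from h import *
x,y=w2(.03,.096); print(x,y)
plan(x,y,.22,90.7)"
```

```text
0.5272976875302733 0.04716749033210705
t 11.2 pos [0.4971 0.047  0.2201] yaw 90.71 open 0.122 F [ 0.   0.6 -3.9] q [-0.14  0.03  1.81  0.    1.3  -1.73]
SHIFT [-0.0002, 0.0302, 0.0001] TURN [-0.04, -0.03, 0.01] rows 0.6
```

Request:
step_arm(plan=[[[0,0.012,0.01],[0,0,0]],[[0,0.024,0.025],[0,0,0]],[[0,0.03,0.04],[0,0,0]],[[0,0.03,0.05],[0,0,0]],[[0,0.03,0.05],[0,0,0]]])

```text
time_s: 11.7
eef_pos: [0.526, 0.0472, 0.1685]
eef_rot: [-0.002, 0.703, 0.711, -0.001]
wrist_force: [-0.1, 0.7, -4.6]
opening: 0.128
```

Request:
step_arm(plan=[[[0,0,0],[0,0,0]],[[0,0,0],[0,0,0]]])

```text
time_s: 11.9
eef_pos: [0.528, 0.0465, 0.1712]
eef_rot: [0.001, 0.703, 0.711, 0.0]
wrist_force: [0.3, 0.1, -4.5]
opening: 0.126
```

```bash
python3 -c "
from h import *
x,y=w2(.03,.096); print(x,y)
plan(x,y,.101,90.7)"
```

```text
0.5272976875302733 0.04716749033210705
t 11.9 pos [0.528  0.0465 0.1712] yaw 90.66 open 0.126 F [ 0.3  0.1 -4.5] q [-0.14  0.15  1.78  0.    1.2  -1.72]
SHIFT [0.0007, -0.0008, 0.0702] TURN [0.08, 0.01, -0.04] rows 1.4
```

Request:
step_arm(plan=[[[0.0005,-0.0005,0.018],[0,0,0]],[[0.0005,-0.0005,0.036],[0,0,0]],[[0.0005,-0.0005,0.05],[0,0,0]],[[0.0005,-0.0005,0.06],[0,0,0]],[[0.0005,-0.0005,0.066],[0,0,0]]])

```text
time_s: 12.4
eef_pos: [0.5271, 0.0468, 0.1037]
eef_rot: [-0.0, 0.703, 0.711, -0.0]
wrist_force: [-0.8, -0.1, -3.7]
opening: 0.124
```

Request:
step_arm(plan=[[[0,0,0.002],[0,0,0]],[[0,0,0.004],[0,0,0]],[[0,0,0.005],[0,0,0]],[[0,0,0.005],[0,0,0]]])

```text
time_s: 12.8
eef_pos: [0.5278, 0.0466, 0.1002]
eef_rot: [0.001, 0.703, 0.711, 0.0]
wrist_force: [-3.1, -0.7, 1.7]
opening: 0.127
```

Contact: the load has come off the wrist. Releasing and retreating.

Request:
step_arm(plan=[[[0,0,0],[0,0,0]],[[0,0,0],[0,0,0]],[[0,0,0],[0,0,0]],[[0,0,0],[0,0,0]]], fingers=45)

```text
time_s: 13.2
eef_pos: [0.5275, 0.0468, 0.0995]
eef_rot: [0.0, 0.703, 0.711, 0.0]
wrist_force: [-0.2, -0.3, 0.6]
opening: 0.451
```

Request:
step_arm(plan=[[[0,0,-0.02],[0,0,0]],[[0,0,-0.05],[0,0,0]],[[0,0,-0.09],[0,0,0]],[[0,0,-0.13],[0,0,0]],[[0,0,-0.16],[0,0,0]]])

```text
time_s: 13.7
eef_pos: [0.5279, 0.0468, 0.2621]
eef_rot: [0.001, 0.703, 0.711, 0.001]
wrist_force: [-0.1, -1.0, -0.8]
opening: 0.451
```

Request:
step_arm(plan=[[[0,0,0],[0,0,0]],[[0,0,0],[0,0,0]],[[0,0,0],[0,0,0]]])

```text
time_s: 14.0
eef_pos: [0.5264, 0.0469, 0.2578]
eef_rot: [-0.001, 0.703, 0.711, -0.001]
wrist_force: [-0.5, -0.5, -0.0]
opening: 0.449
```

```bash
python3 -c "
from h import *
overlay('w6',rects=[(.03,.096,.12,.06,.08),(-.061,.003,.06,.12,.08)])
shot('top','top1')"
```

```text
(no output)
```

View pics/w6o.png

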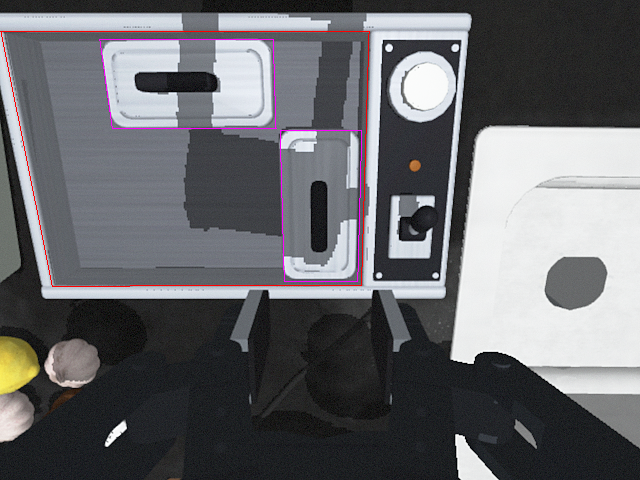

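View pics/top1.png

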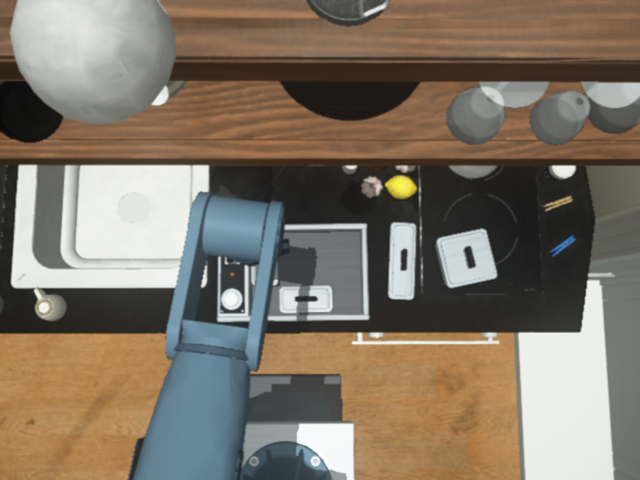

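Both tins sit as planned, and square and long are unmoved. The square is next.

```bash
python3 -c "
from h import *
plan(.5323,-.4226,.26,102)"
```

```text
t 14.1 pos [0.5264 0.0469 0.2575] yaw 90.64 open 0.45 F [-0.5 -0.7 -0.4] q [-0.14  0.06  1.7   0.    1.38 -1.72]
SHIFT [-0.4695, 0.0007, -0.0027] TURN [-0.18, -0.05, -11.36] rows 9.4
```

Request:
step_arm(plan=[[[-0.03,0,-0.003],[0,0,-0.8]],[[-0.075,0,-0.003],[0,0,-1.8]],[[-0.12,0,-0.003],[0,0,-3]],[[-0.165,0,-0.003],[0,0,-4]],[[-0.21,0,-0.003],[0,0,-5]]], fingers=60)

```text
time_s: 14.6
eef_pos: [0.5289, -0.1646, 0.261]
eef_rot: [-0.001, 0.671, 0.741, -0.0]
wrist_force: [-0.1, 0.7, -0.1]
opening: 0.602
```

```bash
python3 -c "
from h import *
plan(.5323,-.4226,.26,102)"
```

```text
t 14.6 pos [ 0.5289 -0.1646  0.261 ] yaw 95.69 open 0.602 F [-0.1  0.7 -0.1] q [-0.52  0.12  1.63  0.    1.39 -2.19]
SHIFT [-0.257, -0.0222, 0.0007] TURN [-0.09, -0.08, -6.31] rows 5.2
```

Request:
step_arm(plan=[[[-0.048,-0.004,0],[0,0,-1.2]],[[-0.096,-0.008,0],[0,0,-2.4]],[[-0.145,-0.0125,0],[0,0,-3.7]],[[-0.193,-0.017,0],[0,0,-5]],[[-0.235,-0.02,0],[0,0,-6]]])

```text
time_s: 15.1
eef_pos: [0.5319, -0.4012, 0.2605]
eef_rot: [-0.001, 0.632, 0.775, 0.0]
wrist_force: [-0.1, 0.1, 0.5]
opening: 0.601
```

Request:
step_arm(plan=[[[-0.015,-0.0015,0],[0,0,-0.3]],[[-0.022,-0.002,0],[0,0,-0.3]],[[-0.022,-0.002,0],[0,0,-0.3]],[[-0.022,-0.002,0],[0,0,-0.3]]])

```text
time_s: 15.5
eef_pos: [0.5354, -0.4197, 0.2616]
eef_rot: [-0.001, 0.629, 0.777, 0.0]
wrist_force: [-0.4, -0.2, -0.5]
opening: 0.598
```

```bash
python3 -c "
from h import *
plan(.5323,-.4226,.09,102)
shot('wrist','w7');c=cal('wrist')
print(proj([[.5323,-.4226,.09]],'wrist',c))"
```

```text
t 15.5 pos [ 0.5354 -0.4197  0.2616] yaw 101.99 open 0.598 F [-0.4 -0.2 -0.5] q [-0.84  0.4   1.29  0.    1.46 -2.62]
SHIFT [-0.0025, -0.0036, 0.1716] TURN [-0.03, -0.08, -0.01] rows 3.4
[[317.01884791 204.25919758]]
```

View pics/w7.png

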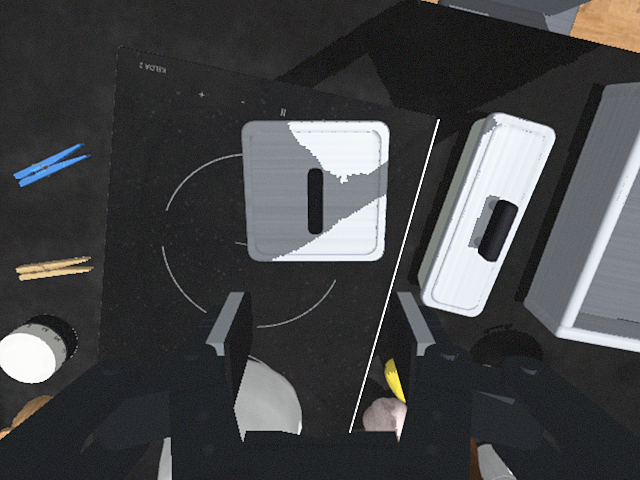

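Square's handle is at (315,202), as predicted to about 2 px, and the tin is unmoved. Descending.

Request:
step_arm(plan=[[[-0.002,-0.003,0.04],[0,0,0]],[[-0.003,-0.004,0.08],[0,0,0]],[[-0.003,-0.004,0.115],[0,0,0]],[[-0.003,-0.004,0.15],[0,0,0]],[[-0.003,-0.004,0.165],[0,0,0]]])

```text
time_s: 16.05
eef_pos: [0.5308, -0.4216, 0.0936]
eef_rot: [-0.003, 0.629, 0.777, 0.001]
wrist_force: [-0.4, -0.0, 0.9]
opening: 0.599
```

Request:
step_arm(plan=[[[0,0,0.01],[0,0,0]],[[0,0,0.019],[0,0,0]],[[0,0,0.019],[0,0,0]],[[0,0,0.019],[0,0,0]]])

```text
time_s: 16.45
eef_pos: [0.5327, -0.4254, 0.0797]
eef_rot: [0.001, 0.63, 0.777, -0.0]
wrist_force: [-1.2, 0.3, 0.7]
opening: 0.598
```

```bash
python3 -c "
from h import *
plan(.5323,-.4226,.0745,102)"
```

```text
t 16.45 pos [ 0.5327 -0.4254  0.0797] yaw 101.95 open 0.598 F [-1.2  0.3  0.7] q [-0.85  0.57  1.42 -0.    1.14 -2.63]
SHIFT [0.0028, 0.0002, 0.0052] TURN [0.06, 0.11, -0.05] rows 0.1
```

Request:
step_arm(plan=[[[0.002,0,0.003],[0,0,0]],[[0.0025,0,0.005],[0,0,0]],[[0.0025,0,0.005],[0,0,0]]])

```text
time_s: 16.75
eef_pos: [0.5314, -0.4222, 0.0733]
eef_rot: [-0.0, 0.63, 0.777, 0.0]
wrist_force: [-0.2, 0.1, 0.7]
opening: 0.596
```

Request:
step_arm(plan=[[[0,0,0],[0,0,0]],[[0,0,0],[0,0,0]],[[0,0,0],[0,0,0]],[[0,0,0],[0,0,0]],[[0,0,0],[0,0,0]]], fingers=0)

```text
time_s: 17.25
eef_pos: [0.5317, -0.4231, 0.0737]
eef_rot: [0.001, 0.63, 0.777, -0.0]
wrist_force: [1.2, -4.1, 0.5]
opening: 0.13
```

Request:
step_arm(plan=[[[0,0,-0.008],[0,0,0]],[[0,0,-0.025],[0,0,0]],[[0,0,-0.05],[0,0,0]],[[0,0,-0.08],[0,0,0]],[[0,0,-0.11],[0,0,0]]])

```text
time_s: 17.75
eef_pos: [0.5309, -0.4212, 0.1841]
eef_rot: [-0.001, 0.63, 0.777, 0.0]
wrist_force: [0.3, -1.4, -6.9]
opening: 0.125
```

```bash
python3 -c "
from h import *
x,y=w2(.0335,.001);print(x,y)
plan(x,y,.23,90.7)"
```

```text
0.531984883172096 -0.047781339028845474
t 17.75 pos [ 0.5309 -0.4212  0.1841] yaw 101.96 open 0.125 F [ 0.3 -1.4 -6.9] q [-0.85  0.45  1.37  0.    1.32 -2.63]
SHIFT [0.3652, 0.0784, -0.0451] TURN [-0.08, -0.13, 11.26] rows 7.5
```

Request:
step_arm(plan=[[[0.012,0.003,-0.02],[0,0,0.5]],[[0.04,0.009,-0.038],[0,0,1.5]],[[0.075,0.016,-0.045],[0,0,2.5]],[[0.115,0.025,-0.045],[0,0,3.7]],[[0.155,0.033,-0.045],[0,0,5]]])

```text
time_s: 18.25
eef_pos: [0.5311, -0.2618, 0.229]
eef_rot: [-0.0, 0.663, 0.748, 0.0]
wrist_force: [0.4, 0.1, -8.0]
opening: 0.129
```

```bash
python3 -c "
from h import *
x,y=w2(.0335,.001);print(x,y)
plan(x,y,.23,90.7)"
```

```text
0.531984883172096 -0.047781339028845474
t 18.25 pos [ 0.5311 -0.2618  0.229 ] yaw 96.87 open 0.129 F [ 0.4  0.1 -8. ] q [-0.66  0.23  1.57  0.    1.34 -2.35]
SHIFT [0.2124, 0.0265, -0.0008] TURN [-0.01, -0.04, 6.17] rows 4.3
```

Request:
step_arm(plan=[[[0.045,0.0055,-0.001],[0,0,1.3]],[[0.09,0.011,-0.001],[0,0,2.6]],[[0.135,0.017,-0.001],[0,0,3.9]],[[0.175,0.022,-0.001],[0,0,5.2]],[[0.2,0.025,-0.001],[0,0,6.2]]])

```text
time_s: 18.75
eef_pos: [0.5311, -0.0586, 0.2297]
eef_rot: [-0.001, 0.702, 0.712, 0.0]
wrist_force: [0.4, -0.8, -7.0]
opening: 0.127
```

Request:
step_arm(plan=[[[0.01,0,0],[0,0,0]],[[0.0125,0,0],[0,0,0]],[[0.0125,0,0],[0,0,0]],[[0.0125,0,0],[0,0,0]]])

```text
time_s: 19.15
eef_pos: [0.5322, -0.0509, 0.2294]
eef_rot: [0.0, 0.703, 0.711, -0.0]
wrist_force: [0.7, -0.8, -7.8]
opening: 0.126
```

```bash
python3 -c "
from h import *
x,y=w2(.0335,.001);print(x,y)
plan(x,y,.23,90.7)
overlay('w8',rects=[(.0335,.001,.12,.12,.2123),(.03,.096,.12,.06,.08),(-.061,.003,.06,.12,.08)])
"
```

```text
0.531984883172096 -0.047781339028845474
t 19.15 pos [ 0.5322 -0.0509  0.2294] yaw 90.68 open 0.126 F [ 0.7 -0.8 -7.8] q [-0.32  0.1   1.72 -0.    1.32 -1.9 ]
SHIFT [0.0031, -0.0001, -0.0006] TURN [-0.01, 0.03, -0.02] rows 0.1
```

View pics/w8o.png

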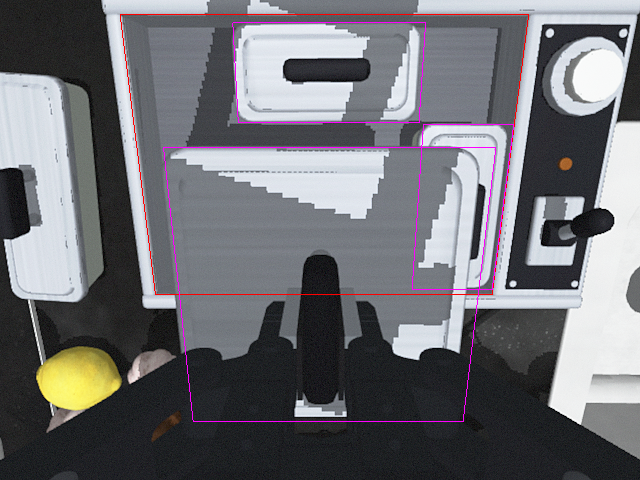

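```bash
python3 -c "
import cv2
im=cv2.imread('pics/w8o.png');cv2.imwrite('pics/w8z.png',cv2.resize(im[0:310,380:600],None,fx=1.9,fy=1.9))
im=cv2.imread('pics/w6o.png');cv2.imwrite('pics/w6z.png',cv2.resize(im[10:310,240:480],None,fx=1.9,fy=1.9))
"
```

```text
(no output)
```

View pics/w8z.png

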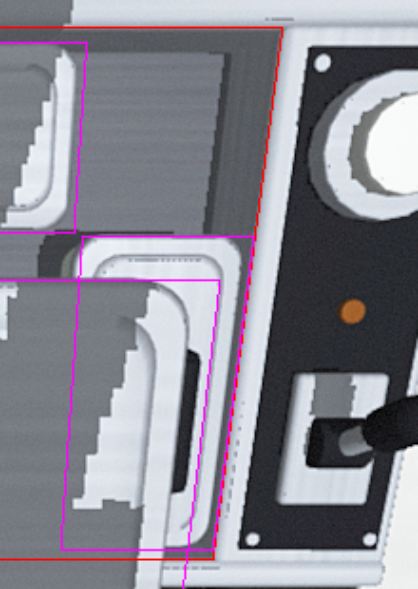

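View pics/w6z.png

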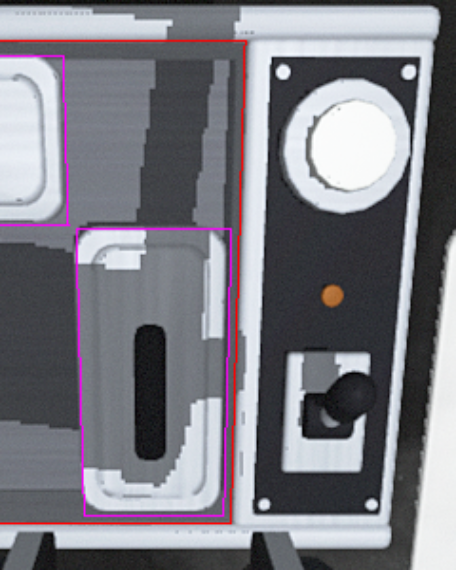

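Request:
step_arm(plan=[[[0.001,0,0.02],[0,0,0]],[[0.0015,0,0.045],[0,0,0]],[[0.0015,0,0.06],[0,0,0]],[[0.0015,0,0.07],[0,0,0]],[[0.0015,0,0.07],[0,0,0]]])

```text
time_s: 19.7
eef_pos: [0.5312, -0.0488, 0.1577]
eef_rot: [-0.001, 0.703, 0.711, -0.001]
wrist_force: [0.0, 0.3, -8.0]
opening: 0.129
```

Request:
step_arm(plan=[[[0,0,0],[0,0,0]],[[0,0,0],[0,0,0]],[[0,0,0],[0,0,0]]])

```text
time_s: 20.0
eef_pos: [0.5329, -0.0486, 0.1604]
eef_rot: [0.001, 0.703, 0.712, 0.0]
wrist_force: [0.6, 0.5, -7.5]
opening: 0.128
```

```bash
python3 -c "
from h import *
x,y=w2(.0335,-.0005);print(x,y)
plan(x,y,.0977,90.7)
overlay('w9',rects=[(.0335,-.0005,.12,.12,.142),(.03,.096,.12,.06,.08),(-.061,.003,.06,.12,.08)])
"
```

```text
0.5320036326838187 -0.04928122184287135
t 20.0 pos [ 0.5329 -0.0486  0.1604] yaw 90.74 open 0.128 F [ 0.6  0.5 -7.5] q [-0.31  0.18  1.78 -0.    1.18 -1.9 ]
SHIFT [-0.0007, -0.001, 0.0627] TURN [0.11, 0.04, 0.04] rows 1.3
```

View pics/w9o.png

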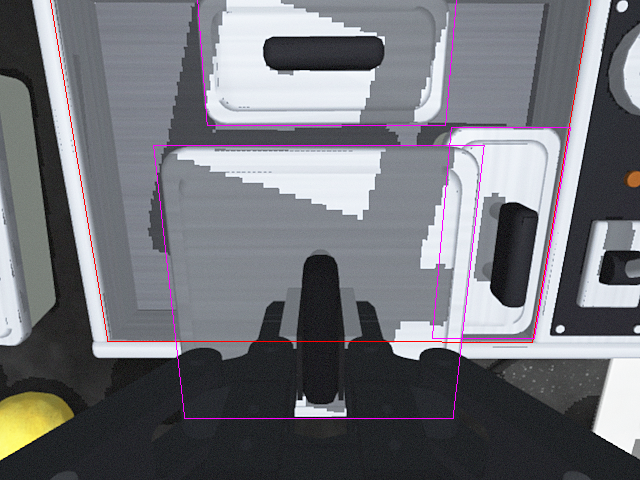

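Request:
step_arm(plan=[[[-0.002,-0.0005,0.015],[0,0,0]],[[-0.002,-0.0005,0.03],[0,0,0]],[[-0.002,-0.0005,0.042],[0,0,0]],[[-0.002,-0.0005,0.052],[0,0,0]],[[-0.002,-0.0005,0.058],[0,0,0]]])

```text
time_s: 20.55
eef_pos: [0.5314, -0.0501, 0.1004]
eef_rot: [-0.0, 0.702, 0.712, -0.0]
wrist_force: [0.2, 0.5, -7.5]
opening: 0.124
```

Request:
step_arm(plan=[[[0,0,0.002],[0,0,0]],[[0,0,0.004],[0,0,0]],[[0,0,0.005],[0,0,0]],[[0,0,0.005],[0,0,0]]])

```text
time_s: 20.95
eef_pos: [0.5321, -0.0505, 0.0974]
eef_rot: [0.0, 0.702, 0.712, 0.0]
wrist_force: [-3.8, 0.3, 1.6]
opening: 0.128
```

Request:
step_arm(plan=[[[0,0,0.001],[0,0,0]],[[0,0,0.001],[0,0,0]],[[0,0,0.001],[0,0,0]],[[0,0,0.001],[0,0,0]]], fingers=45)

```text
time_s: 21.35
eef_pos: [0.5322, -0.0504, 0.0956]
eef_rot: [0.0, 0.703, 0.712, 0.0]
wrist_force: [0.0, -0.3, 0.8]
opening: 0.451
```

Request:
step_arm(plan=[[[0,0,-0.02],[0,0,0]],[[0,0,-0.05],[0,0,0]],[[0,0,-0.09],[0,0,0]],[[0,0,-0.13],[0,0,0]],[[0,0,-0.16],[0,0,0]]])

```text
time_s: 21.85
eef_pos: [0.5324, -0.0505, 0.2583]
eef_rot: [0.001, 0.702, 0.712, 0.001]
wrist_force: [1.2, 0.3, 0.3]
opening: 0.448
```

Request:
step_arm(plan=[[[0,0,0],[0,0,0]],[[0,0,0],[0,0,0]],[[0,0,0],[0,0,0]]])

```text
time_s: 22.15
eef_pos: [0.5309, -0.05, 0.2538]
eef_rot: [-0.001, 0.703, 0.712, -0.001]
wrist_force: [0.2, -0.4, -0.3]
opening: 0.445
```

```bash
python3 -c "
from h import *
overlay('w10',rects=[(.0335,-.002,.12,.12,.08),(.03,.095,.12,.06,.08),(-.061,.003,.06,.12,.08)])
shot('top','top2')
plan(.527,-.2723,.26,86.75)"
```

```text
t 22.25 pos [ 0.5308 -0.05    0.2535] yaw 90.74 open 0.451 F [-0.1 -0.3  0. ] q [-0.32  0.08  1.69  0.    1.37 -1.9 ]
SHIFT [-0.2222, -0.0067, -0.0067] TURN [-0.17, -0.05, 3.99] rows 4.4
```

View pics/w10o.png

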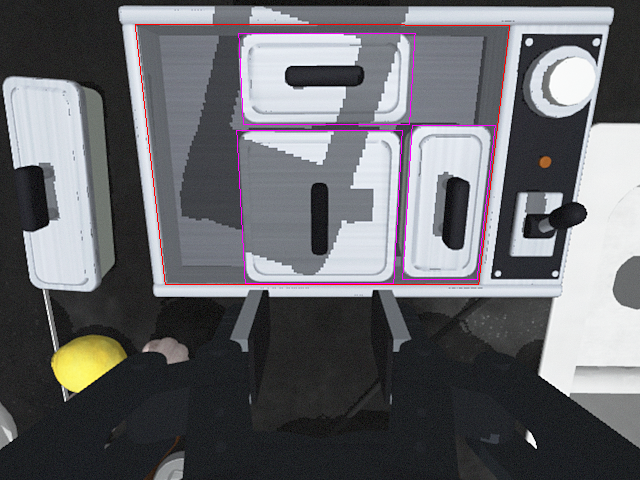

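View pics/top2.png

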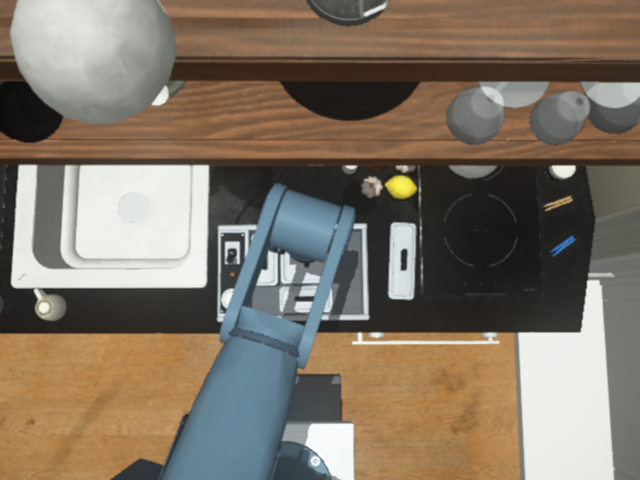

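Request:
step_arm(plan=[[[-0.03,-0.001,-0.006],[0,0,0.8]],[[-0.075,-0.002,-0.007],[0,0,1.6]],[[-0.12,-0.0035,-0.007],[0,0,2.4]],[[-0.165,-0.005,-0.007],[0,0,3.2]],[[-0.205,-0.006,-0.007],[0,0,4]]], fingers=60)

```text
time_s: 22.75
eef_pos: [0.5276, -0.2571, 0.2609]
eef_rot: [-0.001, 0.727, 0.686, -0.0]
wrist_force: [-0.1, -0.1, -0.0]
opening: 0.6
```

Request:
step_arm(plan=[[[-0.012,0,0],[0,0,0]],[[-0.017,0,0],[0,0,0]],[[-0.017,0,0],[0,0,0]],[[-0.017,0,0],[0,0,0]]])

```text
time_s: 23.15
eef_pos: [0.5275, -0.2708, 0.2619]
eef_rot: [-0.001, 0.726, 0.687, 0.0]
wrist_force: [0.4, 0.0, -0.0]
opening: 0.598
```

```bash
python3 -c "
from h import *
plan(.527,-.2723,.07,86.75)
shot('wrist','w11');c=cal('wrist')
print(proj([[.527,-.2723,.084]],'wrist',c))"
```

```text
t 23.15 pos [ 0.5275 -0.2708  0.2619] yaw 86.82 open 0.598 F [ 0.4  0.  -0. ] q [-0.67  0.2   1.53  0.    1.4  -2.19]
SHIFT [-0.0017, -0.0002, 0.1919] TURN [-0.04, -0.05, 0.07] rows 3.8
[[318.09105226 206.63947363]]
```

View pics/w11.png

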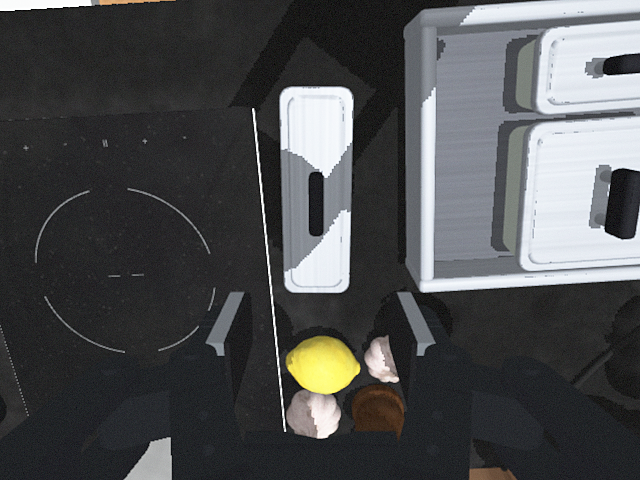

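Request:
step_arm(plan=[[[-0.002,-0.001,0.04],[0,0,0]],[[-0.002,-0.0015,0.08],[0,0,0]],[[-0.002,-0.0015,0.12],[0,0,0]],[[-0.002,-0.0015,0.155],[0,0,0]],[[-0.002,-0.0015,0.178],[0,0,0]]])

```text
time_s: 23.7
eef_pos: [0.5249, -0.2717, 0.0816]
eef_rot: [-0.002, 0.726, 0.687, -0.0]
wrist_force: [-0.7, 0.5, -0.0]
opening: 0.604
```

Request:
step_arm(plan=[[[0,0,0.007],[0,0,0]],[[0,0,0.01],[0,0,0]],[[0,0,0.01],[0,0,0]],[[0,0,0.01],[0,0,0]]])

```text
time_s: 24.1
eef_pos: [0.5269, -0.2748, 0.0761]
eef_rot: [0.001, 0.727, 0.687, 0.0]
wrist_force: [1.2, 0.4, 0.6]
opening: 0.604
```

```bash
python3 -c "
from h import *
plan(.5255,-.2725,.0685,86.75)"
```

```text
t 24.1 pos [ 0.5269 -0.2748  0.0761] yaw 86.76 open 0.604 F [1.2 0.4 0.6] q [-0.68  0.41  1.67  0.    1.05 -2.19]
SHIFT [0.0022, -0.0015, 0.0076] TURN [0.14, 0.1, 0.01] rows 0.2
```

Request:
step_arm(plan=[[[0.001,-0.001,0.004],[0,0,0]],[[0.0015,-0.001,0.007],[0,0,0]],[[0.0015,-0.001,0.007],[0,0,0]]])

```text
time_s: 24.4
eef_pos: [0.5246, -0.2724, 0.0671]
eef_rot: [-0.0, 0.727, 0.687, -0.0]
wrist_force: [-0.5, 0.2, -0.6]
opening: 0.599
```

Request:
step_arm(plan=[[[0,0,0],[0,0,0]],[[0,0,0],[0,0,0]],[[0,0,0],[0,0,0]],[[0,0,0],[0,0,0]],[[0,0,0],[0,0,0]]], fingers=0)

```text
time_s: 24.9
eef_pos: [0.5249, -0.2729, 0.0674]
eef_rot: [0.0, 0.727, 0.687, -0.0]
wrist_force: [-0.1, -0.5, -1.4]
opening: 0.13
```

Request:
step_arm(plan=[[[0,0,-0.008],[0,0,0]],[[0,0,-0.025],[0,0,0]],[[0,0,-0.05],[0,0,0]],[[0,0,-0.08],[0,0,0]],[[0,0,-0.11],[0,0,0]]])

```text
time_s: 25.4
eef_pos: [0.5239, -0.2718, 0.1774]
eef_rot: [-0.002, 0.727, 0.687, -0.0]
wrist_force: [0.4, -0.3, -5.0]
opening: 0.122
```

```bash
python3 -c "
from h import *
x,y=w2(0.0,-.096);print(x,y)
plan(x,y,.2,90.7)"
```

```text
0.49969996875024414 -0.14519250009765575
t 25.4 pos [ 0.5239 -0.2718  0.1774] yaw 86.75 open 0.122 F [ 0.4 -0.3 -5. ] q [-0.68  0.28  1.62  0.    1.25 -2.19]
SHIFT [0.125, -0.0314, -0.0223] TURN [-0.13, -0.11, -3.95] rows 2.6
```

Request:
step_arm(plan=[[[0.02,-0.005,-0.01],[0,0,-0.7]],[[0.05,-0.0125,-0.02],[0,0,-1.6]],[[0.08,-0.02,-0.022],[0,0,-2.6]],[[0.108,-0.027,-0.022],[0,0,-3.5]],[[0.125,-0.0314,-0.022],[0,0,-4]]])

```text
time_s: 25.9
eef_pos: [0.4994, -0.1437, 0.1988]
eef_rot: [-0.001, 0.702, 0.712, -0.0]
wrist_force: [0.2, 0.1, -5.6]
opening: 0.127
```

Request:
step_arm(plan=[[[0,0,0],[0,0,0]],[[0,0,0],[0,0,0]],[[0,0,0],[0,0,0]],[[0,0,0],[0,0,0]]])

```text
time_s: 26.3
eef_pos: [0.5007, -0.147, 0.1992]
eef_rot: [0.0, 0.703, 0.711, -0.0]
wrist_force: [0.2, -0.2, -6.1]
opening: 0.128
```

```bash
python3 -c "
from h import *
x,y=w2(0.0,-.096);print(x,y)
plan(x,y,.2,90.7)
overlay('w12',rects=[(0,-.096,.18,.06,.182),(.0335,-.002,.12,.12,.08),(-.061,.003,.06,.12,.08)])"
```

```text
0.49969996875024414 -0.14519250009765575
t 26.3 pos [ 0.5007 -0.147   0.1992] yaw 90.67 open 0.128 F [ 0.2 -0.2 -6.1] q [-0.51  0.1   1.78 -0.    1.26 -2.1 ]
SHIFT [0.0018, -0.001, -0.0008] TURN [-0.01, 0.01, -0.03] rows 0.0
```

View pics/w12o.png

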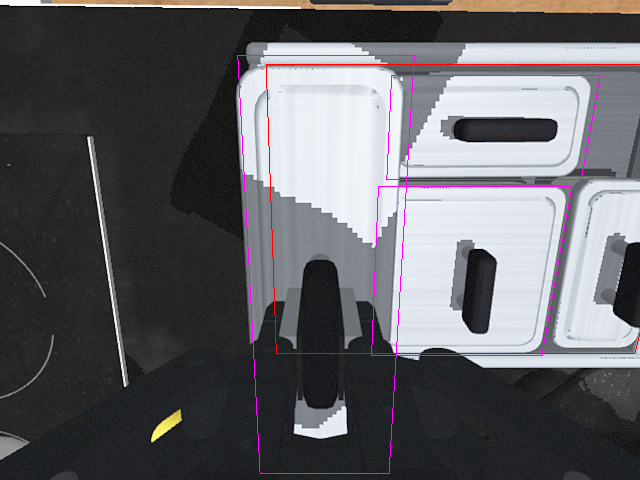

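Request:
step_arm(plan=[[[0.001,-0.002,0.015],[0,0,0]],[[0.0015,-0.004,0.03],[0,0,0]],[[0.0015,-0.004,0.04],[0,0,0]],[[0.0015,-0.004,0.045],[0,0,0]],[[0.0015,-0.004,0.045],[0,0,0]]])

```text
time_s: 26.85
eef_pos: [0.4963, -0.1447, 0.1536]
eef_rot: [-0.001, 0.703, 0.712, -0.0]
wrist_force: [-0.1, -0.2, -5.0]
opening: 0.127
```

Request:
step_arm(plan=[[[0,0,0],[0,0,0]],[[0,0,0],[0,0,0]],[[0,0,0],[0,0,0]]])

```text
time_s: 27.15
eef_pos: [0.4971, -0.1448, 0.155]
eef_rot: [0.001, 0.702, 0.712, 0.0]
wrist_force: [-0.8, -1.0, -4.7]
opening: 0.128
```

```bash
python3 -c "
from h import *
x,y=w2(-0.003,-.096);print(x,y)
plan(x,y,.0974,90.7)
overlay('w13',rects=[(0,-.096,.18,.06,.137),(.0335,-.002,.12,.12,.08),(-.061,.003,.06,.12,.08)])"
```

```text
0.4967002031221924 -0.14522999912110088
t 27.15 pos [ 0.4971 -0.1448  0.155 ] yaw 90.75 open 0.128 F [-0.8 -1.  -4.7] q [-0.51  0.15  1.83  0.    1.17 -2.1 ]
SHIFT [-0.0003, -0.0004, 0.0576] TURN [0.06, 0.04, 0.05] rows 1.2
```

View pics/w13o.png

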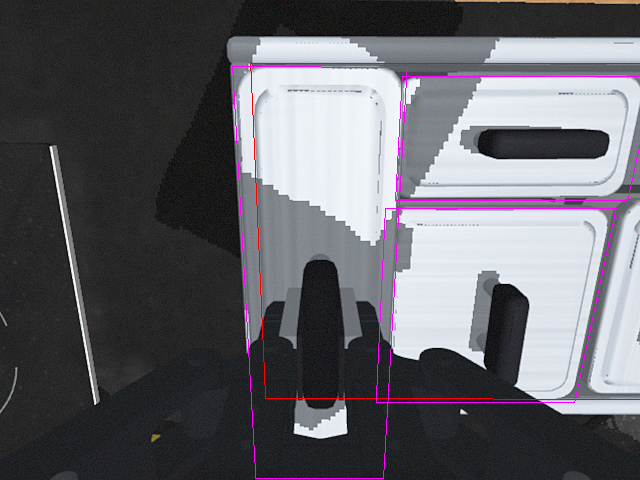

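Request:
step_arm(plan=[[[0,0,0.014],[0,0,0]],[[0,0,0.028],[0,0,0]],[[0,0,0.04],[0,0,0]],[[0,0,0.048],[0,0,0]],[[0,0,0.053],[0,0,0]]])

```text
time_s: 27.7
eef_pos: [0.4958, -0.1442, 0.0997]
eef_rot: [-0.001, 0.703, 0.712, -0.0]
wrist_force: [-0.1, 0.6, -4.7]
opening: 0.126
```

Request:
step_arm(plan=[[[0,0,0.002],[0,0,0]],[[0,0,0.004],[0,0,0]],[[0,0,0.005],[0,0,0]],[[0,0,0.005],[0,0,0]]])

```text
time_s: 28.1
eef_pos: [0.4969, -0.145, 0.0974]
eef_rot: [0.0, 0.702, 0.712, -0.0]
wrist_force: [-4.4, 0.0, 2.8]
opening: 0.122
```

Request:
step_arm(plan=[[[0,0,0.0005],[0,0,0]],[[0,0,0.0005],[0,0,0]],[[0,0,0.0005],[0,0,0]],[[0,0,0.0005],[0,0,0]]], fingers=45)

```text
time_s: 28.5
eef_pos: [0.4969, -0.1448, 0.096]
eef_rot: [0.0, 0.703, 0.712, 0.0]
wrist_force: [0.2, 0.2, -0.3]
opening: 0.45
```

Request:
step_arm(plan=[[[0,0,-0.02],[0,0,0]],[[0,0,-0.05],[0,0,0]],[[0,0,-0.09],[0,0,0]],[[0,0,-0.13],[0,0,0]],[[0,0,-0.16],[0,0,0]]])

```text
time_s: 29.0
eef_pos: [0.4972, -0.1449, 0.2587]
eef_rot: [0.001, 0.702, 0.712, 0.0]
wrist_force: [-0.0, -0.4, 0.1]
opening: 0.451
```

Request:
step_arm(plan=[[[0,0,0],[0,0,0]],[[0,0,0],[0,0,0]],[[0,0,0],[0,0,0]]])

```text
time_s: 29.3
eef_pos: [0.4959, -0.1442, 0.2543]
eef_rot: [-0.001, 0.703, 0.712, -0.0]
wrist_force: [-0.4, 1.4, 0.8]
opening: 0.45
```

```bash
python3 -c "
from h import *
overlay('w14',rects=[(0,-.096,.18,.06,.08),(.0335,-.002,.12,.12,.08),(.03,.095,.12,.06,.08),(-.061,.003,.06,.12,.08)])
shot('side','side1')
im=cv2.imread('pics/side1.png');cv2.imwrite('pics/side1z.png',cv2.resize(im[170:370,190:450],None,fx=3,fy=3,interpolation=cv2.INTER_CUBIC))
x,y=w2(-.01,.167);plan(x,y,.26,90.7)"
```

```text
t 29.4 pos [ 0.4958 -0.1442  0.254 ] yaw 90.74 open 0.45 F [ 0.4  0.5 -1. ] q [-0.51  0.04  1.73  0.    1.37 -2.1 ]
SHIFT [0.2619, -0.006, -0.0055] TURN [-0.15, -0.09, 0.04] rows 5.2
```

View pics/w14o.png

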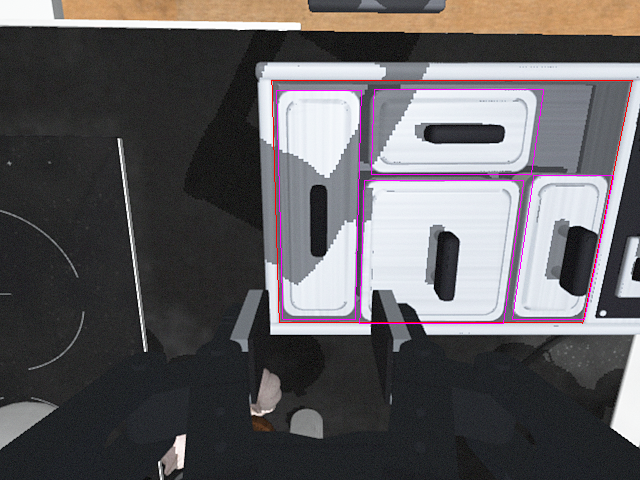

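View pics/side1z.png

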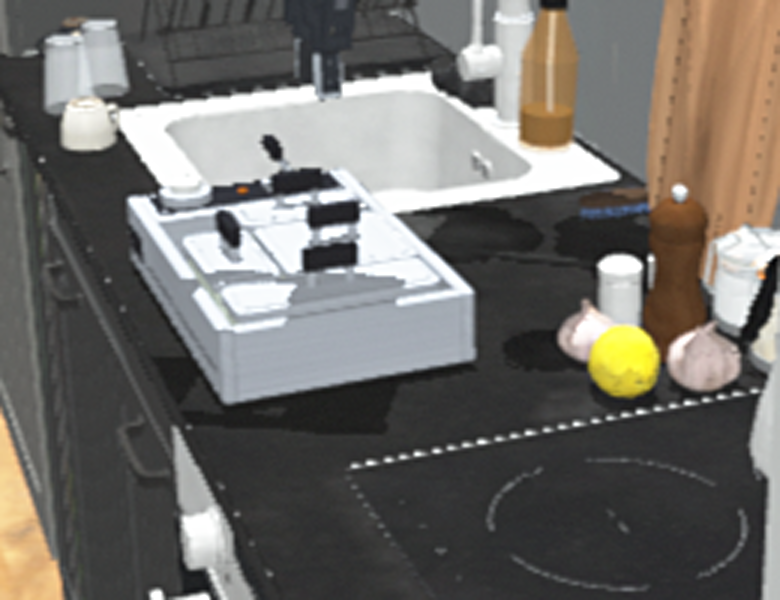

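All four tins stand level in the well with small gaps, and the bystanders are undisturbed. Next is the toggle, with closed fingers.

Request:
step_arm(plan=[[[0.04,-0.001,-0.005],[0,0,0]],[[0.085,-0.003,-0.006],[0,0,0]],[[0.13,-0.004,-0.006],[0,0,0]],[[0.175,-0.005,-0.006],[0,0,0]],[[0.22,-0.006,-0.006],[0,0,0]]], fingers=0)

```text
time_s: 29.9
eef_pos: [0.4869, 0.077, 0.2607]
eef_rot: [-0.001, 0.703, 0.712, -0.001]
wrist_force: [0.5, 0.8, 0.6]
opening: 0.003
```

Request:
step_arm(plan=[[[0.03,0,0],[0,0,0]],[[0.042,0,0],[0,0,0]],[[0.042,0,0],[0,0,0]],[[0.042,0,0],[0,0,0]]])

```text
time_s: 30.3
eef_pos: [0.4871, 0.1165, 0.2611]
eef_rot: [-0.0, 0.703, 0.712, -0.001]
wrist_force: [-0.5, 0.5, -0.2]
opening: 0.001
```

```bash
python3 -c "
from h import *
x,y=w2(-.015,.167);print(x,y);plan(x,y,.119,90.7)
shot('wrist','w15');c=cal('wrist')
print(proj([[*w2(.025,.167),.12],[*w2(-.0586,.167),.094]],'wrist',c))
for t in ['tin_small','tin_mid_a']: print(t,nets.boxes_of(t,'wrist'))
"
```

```text
0.48141372622129575 0.11759945817765466
t 30.3 pos [0.4871 0.1165 0.2611] yaw 90.74 open 0.001 F [-0.5  0.5 -0.2] q [-0.   -0.01  1.76 -0.    1.39 -1.59]
SHIFT [0.0013, -0.0055, 0.1421] TURN [-0.07, 0.04, 0.04] rows 2.8
[[322.65831523 265.85136062]
 [322.68893592 143.61589961]]
tin_small []
tin_mid_a [{'extent': [18.6, 94.5, 196.5, 182.2], 'score': 0.69}, {'extent': [193.6, 175.7, 273.7, 318.4], 'score': 0.64}]
```

View pics/w15.png

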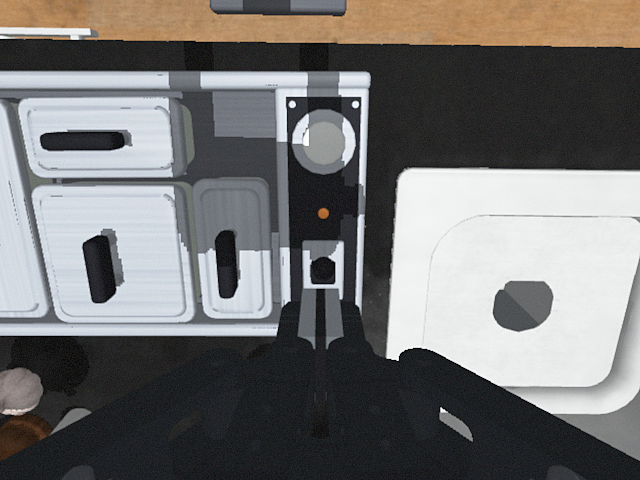

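Tip at (323,268) and button at (323,143) match the model. Descending behind the tip.

Request:
step_arm(plan=[[[0.001,-0.006,0.03],[0,0,0]],[[0.001,-0.006,0.065],[0,0,0]],[[0.001,-0.006,0.1],[0,0,0]],[[0.001,-0.006,0.125],[0,0,0]],[[0.001,-0.006,0.14],[0,0,0]]])

```text
time_s: 30.95
eef_pos: [0.48, 0.1169, 0.1195]
eef_rot: [-0.001, 0.703, 0.711, -0.001]
wrist_force: [0.1, -0.2, -0.8]
opening: 0.0
```

Request:
step_arm(plan=[[[0,0,0],[0,0,0]],[[0,0,0],[0,0,0]],[[0,0,0],[0,0,0]]])

```text
time_s: 31.25
eef_pos: [0.4823, 0.1177, 0.1231]
eef_rot: [0.001, 0.703, 0.711, 0.001]
wrist_force: [-0.1, 0.5, 0.6]
opening: 0.003
```

```bash
python3 -c "
from h import *
x,y=w2(.034,.167);print(x,y);plan(x,y,.119,90.7)
shot('wrist','w16')
"
```

```text
0.5304098981461409 0.11821194222725845
t 31.25 pos [0.4823 0.1177 0.1231] yaw 90.7 open 0.003 F [-0.1  0.5  0.6] q [-0.    0.15  1.9  -0.    1.09 -1.58]
SHIFT [-0.0001, 0.0481, 0.0042] TURN [0.13, 0.0, -0.0] rows 1.0
```

View pics/w16.png

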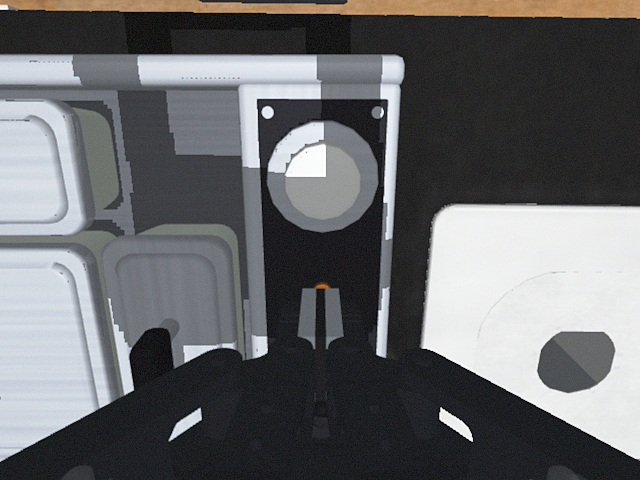

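Request:
step_arm(plan=[[[0,0.01,0.004],[0,0,0]],[[0,0.022,0.004],[0,0,0]],[[0,0.034,0.004],[0,0,0]],[[0,0.046,0.004],[0,0,0]],[[0,0.052,0.004],[0,0,0]]])

```text
time_s: 31.8
eef_pos: [0.535, 0.1188, 0.1179]
eef_rot: [0.0, 0.703, 0.712, 0.0]
wrist_force: [0.2, -0.9, -0.2]
opening: -0.002
```

Request:
step_arm(plan=[[[0,-0.01,0],[0,0,0]],[[0,-0.035,-0.005],[0,0,0]],[[0,-0.055,-0.03],[0,0,0]],[[0,-0.065,-0.07],[0,0,0]],[[0,-0.065,-0.1],[0,0,0]]])

```text
time_s: 32.3
eef_pos: [0.466, 0.1183, 0.2189]
eef_rot: [-0.0, 0.702, 0.712, -0.0]
wrist_force: [0.4, -0.9, 0.8]
opening: 0.001
```

Request:
step_arm(plan=[[[0,0,0],[0,0,0]],[[0,0,0],[0,0,0]],[[0,0,0],[0,0,0]]])

```text
time_s: 32.6
eef_pos: [0.467, 0.118, 0.2164]
eef_rot: [-0.001, 0.703, 0.712, -0.001]
wrist_force: [0.0, -1.3, 0.6]
opening: -0.002
```

```bash
python3 -c "
from h import *
x,y=w2(-.0586,.167);print(x,y);plan(x,y,.11,90.7)
shot('wrist','w17');c=cal('wrist')
print(proj([[*w2(.065,.167),.12],[*w2(-.0586,.167),.094]],'wrist',c))
shot('side','side2')
im=cv2.imread('pics/side2.png');cv2.imwrite('pics/side2z.png',cv2.resize(im[170:370,190:450],None,fx=3,fy=3,interpolation=cv2.INTER_CUBIC))
"
```

```text
0.43781713242694376 0.11705447237025213
t 32.6 pos [0.467  0.118  0.2164] yaw 90.74 open -0.002 F [ 0.  -1.3  0.6] q [ 0.   -0.01  1.86  0.    1.29 -1.58]
SHIFT [-0.0006, -0.0289, 0.1065] TURN [-0.15, -0.0, 0.04] rows 2.2
[[319.22672294 377.89797288]
 [319.41418887 182.84977647]]
```

View pics/w17.png

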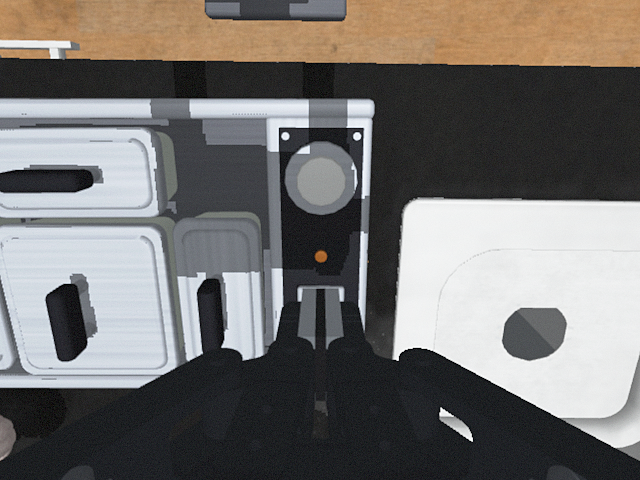

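View pics/side2z.png

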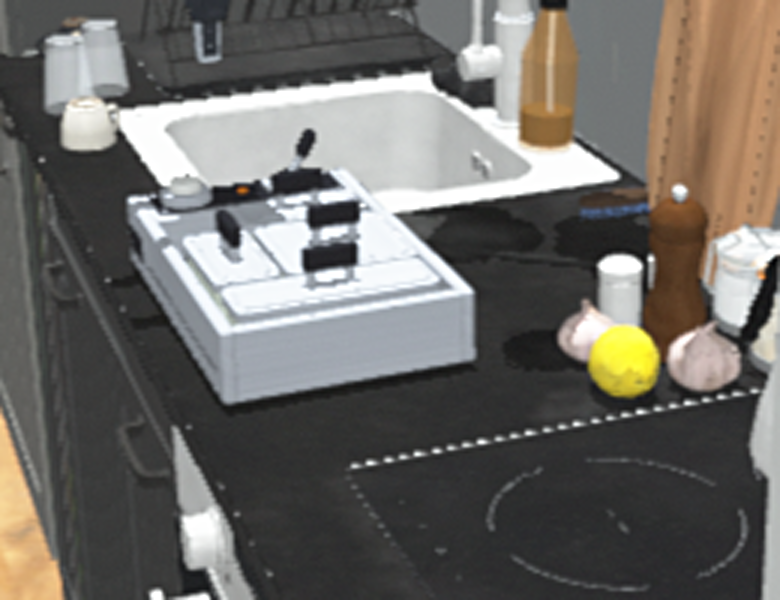

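The toggle now leans away (on). Now the button.

Request:
step_arm(plan=[[[0,-0.015,0.015],[0,0,0]],[[-0.0005,-0.029,0.04],[0,0,0]],[[-0.0005,-0.029,0.07],[0,0,0]],[[-0.0005,-0.029,0.09],[0,0,0]],[[-0.0005,-0.029,0.1],[0,0,0]]])

```text
time_s: 33.2
eef_pos: [0.437, 0.1171, 0.1149]
eef_rot: [-0.002, 0.703, 0.712, -0.002]
wrist_force: [0.4, 0.2, 0.2]
opening: 0.002
```

Request:
step_arm(plan=[[[0,0,0],[0,0,0]],[[0,0,0],[0,0,0]],[[0,0,0],[0,0,0]]])

```text
time_s: 33.5
eef_pos: [0.4401, 0.1171, 0.1188]
eef_rot: [0.001, 0.703, 0.712, 0.001]
wrist_force: [-0.0, -0.2, -0.1]
opening: -0.002
```

```bash
python3 -c "
from h import *
x,y=w2(-.0586,.167);print(x,y);plan(x,y,.102,90.7)
"
```

```text
0.43781713242694376 0.11705447237025213
t 33.5 pos [0.4401 0.1171 0.1188] yaw 90.74 open -0.002 F [-0.  -0.2 -0.1] q [-0.    0.06  2.    0.    1.07 -1.59]
SHIFT [-0.0, -0.0023, 0.0168] TURN [0.1, 0.0, 0.04] rows 0.3
```

Request:
step_arm(plan=[[[0,-0.002,0.006],[0,0,0]],[[0,-0.002,0.012],[0,0,0]],[[0,-0.002,0.016],[0,0,0]],[[0,-0.002,0.019],[0,0,0]],[[0,-0.002,0.02],[0,0,0]]])

```text
time_s: 34.0
eef_pos: [0.437, 0.1171, 0.0976]
eef_rot: [-0.0, 0.703, 0.712, -0.0]
wrist_force: [-1.3, -0.3, 4.4]
opening: 0.002
```

Request:
step_arm(plan=[[[0,0,0.001],[0,0,0]],[[0,0,0.0015],[0,0,0]],[[0,0,0.0015],[0,0,0]]])

```text
time_s: 34.3
eef_pos: [0.437, 0.1171, 0.0963]
eef_rot: [-0.0, 0.702, 0.712, -0.0]
wrist_force: [-2.6, 0.4, 4.6]
opening: 0.001
```

Request:
step_arm(plan=[[[0,0,0.001],[0,0,0]],[[0,0,0.001],[0,0,0]],[[0,0,0.001],[0,0,0]]])

```text
time_s: 34.6
eef_pos: [0.4371, 0.1171, 0.0959]
eef_rot: [-0.0, 0.702, 0.712, -0.0]
wrist_force: [-6.2, 0.0, 11.3]
opening: 0.005
```

Request:
step_arm(plan=[[[0,0,0.001],[0,0,0]],[[0,0,0.001],[0,0,0]],[[0,0,0.001],[0,0,0]]])

```text
time_s: 34.9
eef_pos: [0.4372, 0.1172, 0.0958]
eef_rot: [-0.0, 0.702, 0.712, -0.0]
wrist_force: [-10.2, -1.3, 20.6]
opening: -0.0
```

Bottomed out: the force rises with no further travel, at about 6 mm. Releasing and retreating.

Request:
step_arm(plan=[[[0,0,-0.005],[0,0,0]],[[0,0,-0.02],[0,0,0]],[[0,0,-0.06],[0,0,0]],[[0,0,-0.1],[0,0,0]],[[0,0,-0.14],[0,0,0]]])

```text
time_s: 35.4
eef_pos: [0.4372, 0.1171, 0.2355]
eef_rot: [0.0, 0.703, 0.712, 0.0]
wrist_force: [1.3, -1.0, -0.2]
opening: -0.001
```

```bash
python3 -c "
from h import *
plan(.42,-.35,.26,90.7)
"
```

```text
t 35.4 pos [0.4372 0.1171 0.2355] yaw 90.74 open -0.001 F [ 1.3 -1.  -0.2] q [-0.   -0.1   1.91  0.    1.34 -1.59]
SHIFT [-0.4668, -0.0231, -0.0245] TURN [0.02, -0.0, 0.04] rows 9.4
```

Moving aside so the overhead camera gets a final clear view.

Request:
step_arm(plan=[[[-0.03,0,-0.025],[0,0,0]],[[-0.075,0,-0.025],[0,0,0]],[[-0.12,0,-0.025],[0,0,0]],[[-0.165,0,-0.025],[0,0,0]],[[-0.21,0,-0.025],[0,0,0]]])

```text
time_s: 35.9
eef_pos: [0.4399, -0.0947, 0.2594]
eef_rot: [0.001, 0.702, 0.712, 0.0]
wrist_force: [0.4, 0.5, 0.3]
opening: -0.001
```

Request:
step_arm(plan=[[[-0.045,-0.004,0],[0,0,0]],[[-0.09,-0.008,0],[0,0,0]],[[-0.135,-0.012,0],[0,0,0]],[[-0.18,-0.016,0],[0,0,0]],[[-0.22,-0.02,0],[0,0,0]]])

```text
time_s: 36.4
eef_pos: [0.4224, -0.3156, 0.2591]
eef_rot: [0.001, 0.703, 0.711, -0.0]
wrist_force: [0.4, 0.1, -0.3]
opening: -0.001
```

Request:
step_arm(plan=[[[0,0,0],[0,0,0]],[[0,0,0],[0,0,0]],[[0,0,0],[0,0,0]]])

```text
time_s: 36.7
eef_pos: [0.4228, -0.3122, 0.2589]
eef_rot: [-0.0, 0.702, 0.712, 0.0]
wrist_force: [0.0, 0.1, 0.0]
opening: 0.001
```

```bash
python3 -c "
from h import *
for c in ['top','side']: shot(c,c+'9')
im=cv2.imread('pics/top9.png');cv2.imwrite('pics/top9z.png',cv2.resize(im[160:340,200:420],None,fx=3.2,fy=3.2,interpolation=cv2.INTER_CUBIC))
im=cv2.imread('pics/side9.png');cv2.imwrite('pics/side9z.png',cv2.resize(im[170:370,190:450],None,fx=3,fy=3,interpolation=cv2.INTER_CUBIC))
"
```

```text
(no output)
```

View pics/top9z.png

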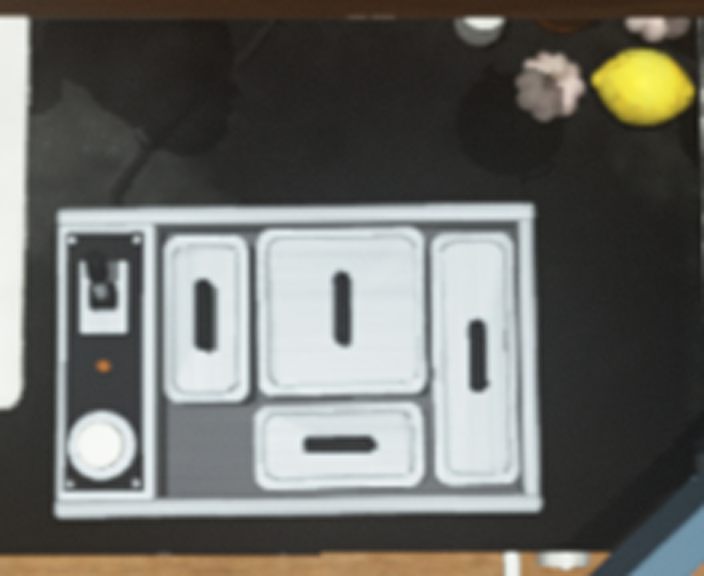

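View pics/side9z.png

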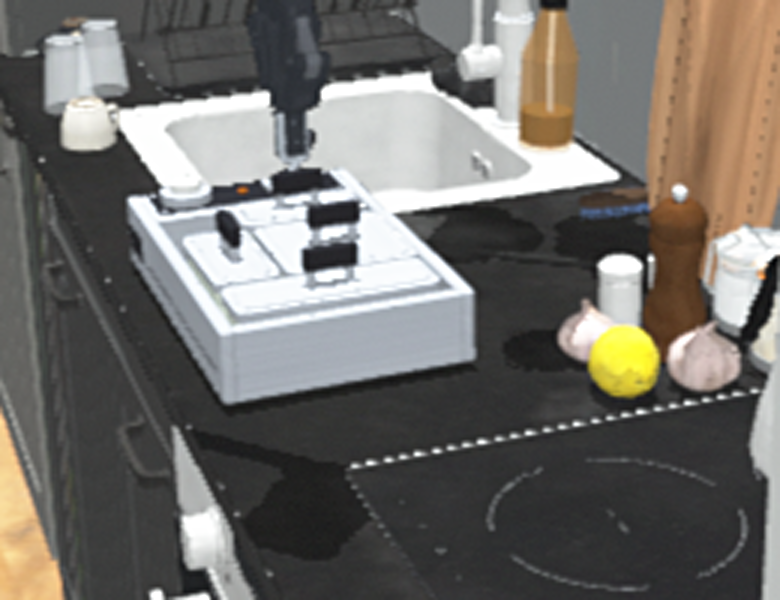

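The final views show four tins flat with gaps in the well, the toggle leaning away, the button up, and the bystanders in place. Handing in.

```bash
python3 -c "
from h import *
print(ticket.hand_in())"
```

```text
the job is handed in; nothing more can be done
None
```

The job is handed in after about 37 s of robot time. All four tins I could see are in the well, the toggle is on, and the start button has been pressed once. No small tin showed in any camera picture, so I took it to be absent.

- **Tins:** I moved tin_mid_a to the near side of the well, then placed tin_mid_b, tin_square and tin_long. The last top and side pictures show all four level and separate, with gaps of a few millimetres. The wrist force showed each tin resting on the floor before I let go.
- **Toggle:** I pushed it over only after all four tins were in. The pictures show it leaning away from the robot, which is on.
- **Start button:** It was pressed after the toggle. It stopped after about 6 mm of travel, with the force rising to about 20 N, and I then let it go. In the final pictures it looks up again, but I judged that by eye rather than measuring it.
- **Bystanders:** The mill, lemon and garlic look unmoved. Neither tin_square nor tin_long was knocked aside before I picked it up.

No check failed. In some wrist pictures the predicted outlines were 1 to 4 mm off while the arm was still settling, so I corrected the placings for that. The final top view shows the fit is good.

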